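Refit suitcase casters and lock them with axle pins

TASK

Slide the pin box's cover open, stand every loose caster upright (wheel up, foot flat on the panel) in an empty fork of the suitcase base panel, and lock each one with an axle pin from the box, pushed through both cheeks and the caster until the pin's tab meets the cheek. Then, once all the casters are pinned, slide the cover fully shut with any spare pin left lying inside the box, and leave the tools and other things on the bench undisturbed.

Things in the scene. Friction and masses are not known exactly. Their poses are not given: they have to be found in the camera images.
- panel: Grey suitcase base panel fixed on the bench, 190 (x) x 250 (y) x 15 mm, origin under its centre, z up. On its top stand four steel axle forks at x = +-55, y = +-85 mm. The one at (+55, +85) already carries a fixed caster and pin as an example (tab on its +y side); the other three are empty.
- fork1 (a point): Empty fork at panel (-55, -85): point on its hole axis midway between its cheeks, 35 mm above the bench. Two upright cheeks, 40 mm long (panel x), 6 mm thick, tops 49 mm above the bench, 40 mm clear gap in panel y; a round 14 mm hole in each, axis along panel y. Low stops (12 mm high) leave 44 mm clear in panel x. Its floor is the panel's top.
- fork2 (a point): The same point of the empty fork at panel (-55, +85), alike.
- fork3 (a point): The same point of the empty fork at panel (+55, -85), alike. Pins may enter a fork from either side.
- mat: Thin grey mat, fixed on the bench, 270 (x) x 130 (y) x 3 mm, origin under its centre; the loose casters start standing on it.
- cover (a joint): Flat plywood sliding cover of the pin box, 190 x 124 x 5 mm, top face 40 mm above the bench. 0 = fully shut, 0.19 m = fully open; it opens by sliding along the box's +x (away from the robot). Friction about 1.5 N plus light damping (8 N s/m); it stays where it is left.
- cover_grip (a point): Middle of the cover's dark wooden grip bar, near the cover's -x end: 12 mm thick (box x), 60 mm long (box y), from 40 to 62 mm above the bench; this point is 53 mm above the bench. It moves with the cover.
- pinbox: Plywood box fixed on the bench, 194 (x) x 130 (y) mm, walls 34 mm high, inside 184 x 120 mm, floor 5 mm above the bench; aluminium rails to 42 mm height along its sides guide the cover. Origin under its centre, x along the slide. Three pins lie flat on its floor side by side, 52 mm apart in box x, tabs towards box +y.
- caster1: Caster standing wheel up (2 or 3 present, alike; None if absent). Black block 40 (x) x 36 (y) mm, 6 to 38 mm high, on a steel foot 34 x 30 x 6 mm; 14 mm cross bore along y. On top a fixed wheel, 40 mm diameter, 20 mm wide (y), axle along y, top at 70 mm: grip its flat faces above 38 mm. Origin under its centre, z up. 60 to 130 g. Symmetric under a half turn.
- bore1 (a point): Centre of caster1's cross bore, 20 mm above its underside.
- caster2: Caster standing wheel up (2 or 3 present, alike; None if absent). Black block 40 (x) x 36 (y) mm, 6 to 38 mm high, on a steel foot 34 x 30 x 6 mm; 14 mm cross bore along y. On top a fixed wheel, 40 mm diameter, 20 mm wide (y), axle along y, top at 70 mm: grip its flat faces above 38 mm. Origin under its centre, z up. 60 to 130 g. Symmetric under a half turn.
- bore2 (a point): Centre of caster2's cross bore, 20 mm above its underside.
- caster3: Caster standing wheel up (2 or 3 present, alike; None if absent). Black block 40 (x) x 36 (y) mm, 6 to 38 mm high, on a steel foot 34 x 30 x 6 mm; 14 mm cross bore along y. On top a fixed wheel, 40 mm diameter, 20 mm wide (y), axle along y, top at 70 mm: grip its flat faces above 38 mm. Origin under its centre, z up. 60 to 130 g. Symmetric under a half turn.
- bore3 (a point): Centre of caster3's cross bore, 20 mm above its underside.
- pin1: Loose axle pin lying flat (3 always present, alike): shaft 10 mm in diameter along its x from -26 to +26 mm, tip tapering to 4 mm at +36; flat dark tab, the part to grip, from -56 to -26 mm, 22 mm wide (y), 10 mm thick (z). Origin on the shaft's axis: at the fork's centre when the tab's shoulder meets the cheek. 45 g.
- pin2: Loose axle pin lying flat (3 always present, alike): shaft 10 mm in diameter along its x from -26 to +26 mm, tip tapering to 4 mm at +36; flat dark tab, the part to grip, from -56 to -26 mm, 22 mm wide (y), 10 mm thick (z). Origin on the shaft's axis: at the fork's centre when the tab's shoulder meets the cheek. 45 g.
- pin3: Loose axle pin lying flat (3 always present, alike): shaft 10 mm in diameter along its x from -26 to +26 mm, tip tapering to 4 mm at +36; flat dark tab, the part to grip, from -56 to -26 mm, 22 mm wide (y), 10 mm thick (z). Origin on the shaft's axis: at the fork's centre when the tab's shoulder meets the cheek. 45 g.
- spanner: Bystander: steel spanner about 130 mm long lying across the middle of the panel, below the hole axes.
- tape: Bystander: black tape roll.
- jar: Bystander: blue jar.
- hammer: Bystander: hammer.
- tin: Bystander: round tin.
- pliers: Bystander: pliers with red grips.
Mind the look-alikes: they are no part of the job. Leave any green or purple look-alike of the caster3 alone.

How it is judged (in metres and radians):
On the way, in this order (a step that is already met when the one before it is completed fails the run):
1. the cover of the pin box is slid well open (value of joint cover above 0.12 m), for 0.2 s.
2. every caster present stands in a fork with a pin fully home through both cheeks and its bore, while the cover is still open (((distance between bore1 and fork1 below 0.006 m and angle between caster1's own z axis and vertical below 0.12 rad) or (distance between bore1 and fork2 below 0.006 m and angle between caster1's own z axis and vertical below 0.12 rad) or (distance between bore1 and fork3 below 0.006 m and angle between caster1's own z axis and vertical below 0.12 rad)) and ((distance between pin1 and bore1 below 0.009 m and angle between the x axis of pin1 and the y axis of panel, either way round below 0.2 rad) or (distance between pin2 and bore1 below 0.009 m and angle between the x axis of pin2 and the y axis of panel, either way round below 0.2 rad) or (distance between pin3 and bore1 below 0.009 m and angle between the x axis of pin3 and the y axis of panel, either way round below 0.2 rad)) and ((distance between bore2 and fork1 below 0.006 m and angle between caster2's own z axis and vertical below 0.12 rad) or (distance between bore2 and fork2 below 0.006 m and angle between caster2's own z axis and vertical below 0.12 rad) or (distance between bore2 and fork3 below 0.006 m and angle between caster2's own z axis and vertical below 0.12 rad)) and ((distance between pin1 and bore2 below 0.009 m and angle between the x axis of pin1 and the y axis of panel, either way round below 0.2 rad) or (distance between pin2 and bore2 below 0.009 m and angle between the x axis of pin2 and the y axis of panel, either way round below 0.2 rad) or (distance between pin3 and bore2 below 0.009 m and angle between the x axis of pin3 and the y axis of panel, either way round below 0.2 rad)) and ((distance between bore3 and fork1 below 0.006 m and angle between caster3's own z axis and vertical below 0.12 rad) or (distance between bore3 and fork2 below 0.006 m and angle between caster3's own z axis and vertical below 0.12 rad) or (distance between bore3 and fork3 below 0.006 m and angle between caster3's own z axis and vertical below 0.12 rad)) and ((distance between pin1 and bore3 below 0.009 m and angle between the x axis of pin1 and the y axis of panel, either way round below 0.2 rad) or (distance between pin2 and bore3 below 0.009 m and angle between the x axis of pin2 and the y axis of panel, either way round below 0.2 rad) or (distance between pin3 and bore3 below 0.009 m and angle between the x axis of pin3 and the y axis of panel, either way round below 0.2 rad)) and ((z of pin1 in the frame of pinbox below 0.034 m and x of pin1 in the frame of pinbox between -0.092 and 0.092 m and y of pin1 in the frame of pinbox between -0.06 and 0.06 m) or distance between pin1 and fork1 below 0.008 m or distance between pin1 and fork2 below 0.008 m or distance between pin1 and fork3 below 0.008 m) and ((z of pin2 in the frame of pinbox below 0.034 m and x of pin2 in the frame of pinbox between -0.092 and 0.092 m and y of pin2 in the frame of pinbox between -0.06 and 0.06 m) or distance between pin2 and fork1 below 0.008 m or distance between pin2 and fork2 below 0.008 m or distance between pin2 and fork3 below 0.008 m) and ((z of pin3 in the frame of pinbox below 0.034 m and x of pin3 in the frame of pinbox between -0.092 and 0.092 m and y of pin3 in the frame of pinbox between -0.06 and 0.06 m) or distance between pin3 and fork1 below 0.008 m or distance between pin3 and fork2 below 0.008 m or distance between pin3 and fork3 below 0.008 m) and value of joint cover above 0.05 m), for 0.2 s.
3. the cover is slid fully shut (value of joint cover below 0.006 m), for 0.2 s.
At the end, for the whole second after the job is handed in: Every caster present stands in a fork (bore within 6 mm of its centre, upright within 0.12 rad) with a pin home in it (pin origin within 8 mm of the fork's centre, along the holes within 0.2 rad); other pins lie in the box; cover shut within 6 mm; all at rest (((distance between bore1 and fork1 below 0.006 m and angle between caster1's own z axis and vertical below 0.12 rad) or (distance between bore1 and fork2 below 0.006 m and angle between caster1's own z axis and vertical below 0.12 rad) or (distance between bore1 and fork3 below 0.006 m and angle between caster1's own z axis and vertical below 0.12 rad)) and ((distance between pin1 and bore1 below 0.009 m and angle between the x axis of pin1 and the y axis of panel, either way round below 0.2 rad) or (distance between pin2 and bore1 below 0.009 m and angle between the x axis of pin2 and the y axis of panel, either way round below 0.2 rad) or (distance between pin3 and bore1 below 0.009 m and angle between the x axis of pin3 and the y axis of panel, either way round below 0.2 rad)) and ((distance between bore2 and fork1 below 0.006 m and angle between caster2's own z axis and vertical below 0.12 rad) or (distance between bore2 and fork2 below 0.006 m and angle between caster2's own z axis and vertical below 0.12 rad) or (distance between bore2 and fork3 below 0.006 m and angle between caster2's own z axis and vertical below 0.12 rad)) and ((distance between pin1 and bore2 below 0.009 m and angle between the x axis of pin1 and the y axis of panel, either way round below 0.2 rad) or (distance between pin2 and bore2 below 0.009 m and angle between the x axis of pin2 and the y axis of panel, either way round below 0.2 rad) or (distance between pin3 and bore2 below 0.009 m and angle between the x axis of pin3 and the y axis of panel, either way round below 0.2 rad)) and ((distance between bore3 and fork1 below 0.006 m and angle between caster3's own z axis and vertical below 0.12 rad) or (distance between bore3 and fork2 below 0.006 m and angle between caster3's own z axis and vertical below 0.12 rad) or (distance between bore3 and fork3 below 0.006 m and angle between caster3's own z axis and vertical below 0.12 rad)) and ((distance between pin1 and bore3 below 0.009 m and angle between the x axis of pin1 and the y axis of panel, either way round below 0.2 rad) or (distance between pin2 and bore3 below 0.009 m and angle between the x axis of pin2 and the y axis of panel, either way round below 0.2 rad) or (distance between pin3 and bore3 below 0.009 m and angle between the x axis of pin3 and the y axis of panel, either way round below 0.2 rad)) and ((z of pin1 in the frame of pinbox below 0.034 m and x of pin1 in the frame of pinbox between -0.092 and 0.092 m and y of pin1 in the frame of pinbox between -0.06 and 0.06 m) or distance between pin1 and fork1 below 0.008 m or distance between pin1 and fork2 below 0.008 m or distance between pin1 and fork3 below 0.008 m) and ((z of pin2 in the frame of pinbox below 0.034 m and x of pin2 in the frame of pinbox between -0.092 and 0.092 m and y of pin2 in the frame of pinbox between -0.06 and 0.06 m) or distance between pin2 and fork1 below 0.008 m or distance between pin2 and fork2 below 0.008 m or distance between pin2 and fork3 below 0.008 m) and ((z of pin3 in the frame of pinbox below 0.034 m and x of pin3 in the frame of pinbox between -0.092 and 0.092 m and y of pin3 in the frame of pinbox between -0.06 and 0.06 m) or distance between pin3 and fork1 below 0.008 m or distance between pin3 and fork2 below 0.008 m or distance between pin3 and fork3 below 0.008 m) and linear speed of each of caster1, caster2, caster3, pin1, pin2, pin3 below 0.02 m/s and value of joint cover below 0.006 m); the robot touches nothing.
It fails at once if a tool or other bystander is pushed more than 30 mm from its place (distance of any of spanner, tape, jar, hammer, tin, pliers from where it was at the start of the episode above 0.03 m).
Of caster1, caster2, caster3 only 2 to 3 are there at a start; the rules pass over those that are not, and their reading is None.
At some moment in a run one of caster1, caster2, caster3 may be knocked a few centimetres aside while the robot is not near it.
It also fails if it takes over 210 s, if anything falls off the work surface, if the arm or the gripper's body presses on something with over 40 N, if the wrist force passes 120 N, or if a joint passes its speed limit or range.

ROBOT

A 7-joint arm with a two-finger parallel gripper is mounted at the origin on the work surface. World frame = base frame: x ahead of the robot, y to its left, z up, the work surface at z = 0. Lengths are in m, angles in degrees, forces in N, time in s.
With the tool pointing down it reaches from about 0.35 to 0.775 m from the base axis. Payload 3.1 kg.
Tool frame: the origin (TCP) lies midway between the tips of the shut fingers; the grasp point (between the pads) lies 19 mm behind it (robot.grip_depth is the distance from the TCP to the grasp point, in m); z points along the fingers, y is the line along which they close (so a half turn about z gives the same grasp; the last joint's range is limited). The gripper opens to 85 mm and grips with 20 to 120 N. Pads are 22 mm wide; open, the fingers measure 114 mm over their backs; the gripper's body (76 mm by 85 mm) begins 54 mm behind the grasp point. The pads swing forward as they close: fully open they stand 13 mm farther back than shut.
Start: joints at [-68.967, 17.813, 0.802, 86.603, -0.252, 75.585, -1.558], TCP at [0.219, 0.505, 0.231] pointing down, gripper open.
Joint ranges: [-154.91, 154.91], [-16.99, 109.72], [-72.82, 74.43], [7.12, 147.25], [-82.49, 262.49], [11.32, 116.49], [-174.64, 174.64]. Speed limits (degrees/s): [159.86, 159.86, 180, 180, 180, 180, 180].

INTERFACE

Orientations are given as [roll, pitch, yaw] about the fixed x, y, z axes, in that order (R = Rz(yaw) Ry(pitch) Rx(roll)).
In Python, from plant import telemetry, eyes, job, robot gives the robot as it stands. The module is installed in compiled form; this text tells all that it offers.
- The arm moves only by the tool apply_moves, never from a script. Its argument "targets" is a list of rows, each an object of numbers: "jaw": the opening, from -1 (shut) to 1 (fully open); "dx", "dy", "dz": the shift along the tool's x, y, z in cm; "roll": the turn about the tool's z in degrees. In form: [{"jaw": .., "dx": .., "dy": .., "dz": .., "roll": ..}, ...]. A call has 1 to 12 rows; each row shifts and turns the commanded pose from where the row before left it, along the tool's axes as they then stand; what a row does not reach is not made up. A row lasts 1/10 s, in which the tool goes at most 50 mm and 8.59 degrees, less where a joint would pass 70% of its speed; a pose out of reach is approached as far as the arm can. A call is refused whole if a number of a shift passes 5 or a number of a turn 8.59, either way. A call with a gripper value outside its range is refused whole. The fingers move at their own pace and stop on an object; "squeeze" is the grip in N (left out, the last holds). Time passes only in rows, so rows that do not move let the fingers close. It gives the time, the measured TCP pose, the force, the opening and the grip force at its end, in the units of the state.
- telemetry.get_state(): the state, without advancing time (a new reading comes with each control period).
- eyes.get_image(name): name is "scene" or "top" or "wrist"; returns the picture (384x512x3 uint8, red, green, blue); there is no depth.
- eyes.camera_info(name): a dict with "mtx" (3x3 intrinsics, pixels), "xyz" and "attitude" of the camera in the world. Camera axes: x right, y up, looking along -z (the intrinsics and any distortion apply to the point x, -y, -z); pixel columns grow to the right and rows downward; lengths in m; the calibration is good to about 2 mm. A picture is of the moment at which its call begins: read the wrist's pose just before it. camera_info takes no time and is no camera call; for the wrist camera it gives the pose at the moment of the call.
- job.finish_job(): hands the job in; it is judged then, once.
The state is a dict: "t": time; "joint_pos": joint angles; "joint_vel": joint speeds; "tau": joint torques, N m; "eef_pos": TCP position; "tcp_rot": TCP orientation; "ft_force": force on the tool from outside, world axes, zero at the start; "ft_torque": the same for the moment, N m; "width": opening from 0.0 (shut) to 1.0 (fully open); "grip_force": force on a finger pad.
Only numpy, scipy, OpenCV 4.12 (cv2) and the standard library are available. Lean on these libraries where they do the work, as an engineer would, in place of code of your own. Each camera call takes 0.05 s, during which the arm holds its last target. There are 200 camera calls.

## Working session

There is one attempt and no reset: what is moved stays moved. The work goes in short steps, Python scripts to look and compute and a tool call to move; the robot and the scene stay as the last step left them, time stands still between calls to the robot, and variables do not carry over. Pictures are saved under pics/ and viewed, at most 17 in all, crops included, and the job is handed in when it is done.

Besides the shell and the picture viewer there is one more tool, called after "Request:" in YAML: its name, and indented under it one key for each argument. apply_moves: Moves the arm, as the interface text tells. Its arguments: {"type":"object","properties":{"targets":{"type":"array"},"squeeze":{"type":"number"}},"required":["targets"]}

```bash
mkdir -p pics; cat > h.py <<'E'
import numpy as np, cv2
from plant import telemetry, eyes, job, robot
from scipy.spatial.transform import Rotation as R
E
python3 - <<'E'
from h import *
print(telemetry.get_state())
for n in ("scene","top"):
    im=eyes.get_image(n); cv2.imwrite(f"pics/{n}0.png",im[:,:,::-1]); print(n,eyes.camera_info(n))
cv2.imwrite("pics/st0.png",np.vstack([cv2.imread("pics/scene0.png")]))
print(eyes.camera_info("wrist"))
E
```

```text
{'t': 0.0, 'joint_pos': array([-68.96774366,  17.86084686,   0.80213432,  86.69251847,
        -0.25322835,  75.58263269,  -1.55870998]), 'joint_vel': array([ 0.0540685 , -0.02894281,  0.0650433 ,  0.0414165 , -0.00716985,
        0.00266377, -0.04105395]), 'tau': array([-7.27766819e-04, -3.79910445e+01,  1.45635847e-01, -2.30593818e+01,
        1.23433967e-02,  1.37955003e-02,  2.27715255e-06]), 'eef_pos': array([0.21831946, 0.50402472, 0.23021319]), 'tcp_rot': array([-1.79865853e+02,  4.55781724e-03,  1.56581934e+02]), 'ft_force': array([0.49014173, 0.1521858 , 0.60055575]), 'ft_torque': array([0.00724171, 0.00890924, 0.02399519]), 'grip_force': 0.0, 'width': 1.000221952647168}
scene {'mtx': array([[363.28208883,   0.        , 262.84439911],
       [  0.        , 363.28208883, 188.24289213],
       [  0.        ,   0.        ,   1.        ]]), 'xyz': array([0.86956047, 0.589142  , 0.91804003]), 'attitude': array([3.71152381e+01, 4.52557654e-02, 1.53201807e+02])}
top {'mtx': array([[491.57817488,   0.        , 262.10379617],
       [  0.        , 491.57817488, 184.88521825],
       [  0.        ,   0.        ,   1.        ]]), 'xyz': array([0.38376843, 0.03469154, 1.63475479]), 'attitude': array([  7.9661824 ,  -1.06856873, -89.45199772])}
{'mtx': array([[343.43106768,   0.        , 259.79072534],
       [  0.        , 343.43106768, 192.94328689],
       [  0.        ,   0.        ,   1.        ]]), 'xyz': array([0.14156472, 0.53766509, 0.37311424]), 'attitude': array([-18.73113581,   0.14043961,  66.54382641])}
```

View pics/scene0.png

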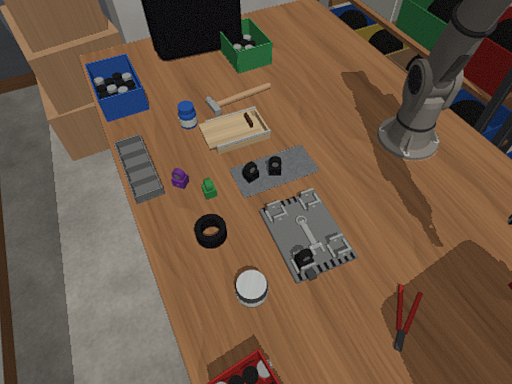

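View pics/top0.png

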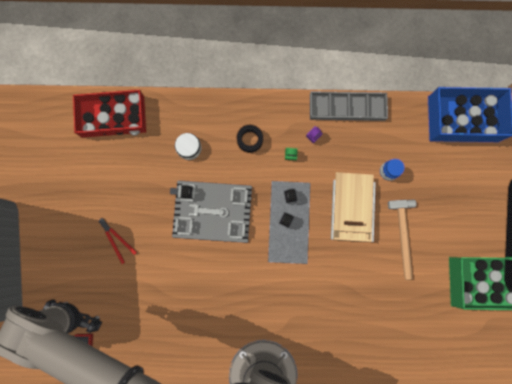

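Top view: two loose casters on the mat at (291,196) and (286,220). Possible confusions are the green look-alike at (291,154), the purple one at (315,134), the fixed example on the panel at (187,191), and the black tape roll at (250,138). I choose the two black ones on the mat. The panel is at (212,211), the box at (354,207) and the grip bar at (354,223).

```bash
cat >> h.py <<'E'
def ray(info,px):
    px=np.atleast_2d(np.asarray(px,float)); K=info["mtx"]
    d=np.c_[(px[:,0]-K[0,2])/K[0,0],-(px[:,1]-K[1,2])/K[1,1],-np.ones(len(px))]
    return info["xyz"], R.from_euler("xyz",info["attitude"],degrees=True).apply(d)
def cast(info,px,z):
    o,d=ray(info,px); return o+d*((z-o[2])/d[:,2])[:,None]
def proj(info,P):
    K=info["mtx"]; p=R.from_euler("xyz",info["attitude"],degrees=True).inv().apply(np.atleast_2d(P)-info["xyz"])
    return np.c_[K[0,2]+K[0,0]*p[:,0]/-p[:,2], K[1,2]-K[1,1]*p[:,1]/-p[:,2]]
def tri(obs):
    A=np.zeros((3,3));b=np.zeros(3)
    for i,px in obs:
        o,d=ray(i,px); d=d[0]/np.linalg.norm(d[0]); M=np.eye(3)-np.outer(d,d); A+=M;b+=M@o
    return np.linalg.solve(A,b)
def snap(n,name):
    i=eyes.camera_info(n); im=eyes.get_image(n)[:,:,::-1].copy(); cv2.imwrite(f"pics/{name}.png",im)
    np.savez(f"pics/{name}.npz",**i); return i,im
def load(name): return dict(np.load(f"pics/{name}.npz")), cv2.imread(f"pics/{name}.png")
def go(xyz,yaw=None):
    """shift (cm, tool axes now) and turn to bring TCP to xyz"""
    s=telemetry.get_state(); p=np.array(s["eef_pos"]); Rt=R.from_euler("xyz",s["tcp_rot"],degrees=True)
    d=Rt.inv().apply(np.array(xyz)-p)*100; r=None if yaw is None else -((yaw-s["tcp_rot"][2]+180)%360-180)
    print("shift",d.round(2),"roll",r,"at",p.round(4),s["tcp_rot"].round(2)); return d
E
python3 - <<'E'
from h import *
i=eyes.camera_info("top")
for n,px,z in [("panelBL",(173,239),.015),("panelTL",(174,182),.015),("panelTR",(252,183),.015),("panelBR",(251,242),.015),("mat TL",(272,182),.003),("matBL",(269,262),.003),("matBR",(307,262),.003),
 ("c1",(291,196),.05),("c2",(286,220),.05),("barL",(344,223),.062),("barR",(364,224),.062),("box BL",(332,240),.04),("boxTL",(336,173),.04),("boxBR",(374,242),.04)]:
    print(n,cast(i,px,z)[0].round(3))
go([.42,.0,.3],90)
E
```

```text
panelBL [0.429 0.296 0.015]
panelTL [0.617 0.299 0.015]
panelTR [0.617 0.04  0.015]
panelBR [0.422 0.041 0.015]
mat TL [ 0.623 -0.027  0.003]
matBL [ 0.357 -0.019  0.003]
matBR [ 0.358 -0.144  0.003]
c1 [ 0.571 -0.087  0.05 ]
c2 [ 0.492 -0.071  0.05 ]
barL [ 0.484 -0.256  0.062]
barR [ 0.481 -0.321  0.062]
box BL [ 0.43  -0.221  0.04 ]
boxTL [ 0.65  -0.236  0.04 ]
boxBR [ 0.425 -0.357  0.04 ]
shift [-38.54 -38.26  -6.88] roll 66.58146396855992 at [0.2184 0.5041 0.2303] [-179.88    0.    156.58]
```

Request:
apply_moves:
  targets:
    - {"jaw": 1, "dx": -4.2, "dy": -1.85, "dz": -0.2}
    - {"jaw": 1, "dx": -4.2, "dy": -1.85, "dz": -0.2}
    - {"jaw": 1, "dx": -4.2, "dy": -1.85, "dz": -0.2}
    - {"jaw": 1, "dx": -4.2, "dy": -1.85, "dz": -0.2}
    - {"jaw": 1, "dx": -4.2, "dy": -1.85, "dz": -0.2}
    - {"jaw": 1, "dx": -4.2, "dy": -1.85, "dz": -0.2}
    - {"jaw": 1, "dx": -4.2, "dy": -1.85, "dz": -0.2}
    - {"jaw": 1, "dx": -4.2, "dy": -1.85, "dz": -0.2}
    - {"jaw": 1, "dx": -4.2, "dy": -1.85, "dz": -0.2}
    - {"roll": 8.3}
    - {"roll": 8.3}
    - {"roll": 8.3}

```text
schema error: expected keys jaw, dx, dy, dz, roll
```

Request:
apply_moves:
  targets:
    - {"roll": 8.3}
    - {"roll": 8.3}
    - {"roll": 8.3}
    - {"roll": 8.3}
    - {"roll": 8.3}
    - {"roll": 0}
    - {"roll": 0}

```text
schema error: expected keys jaw, dx, dy, dz, roll
```

```bash
python3 - <<'E'
from h import *
snap("wrist","w1"); go([.5,-.0,.25],90)
E
```

```text
shift [-45.88 -35.07  -1.88] roll 66.58128400764335 at [0.2184 0.5042 0.2305] [-1.7990e+02  1.0000e-02  1.5658e+02]
```

Request:
apply_moves:
  targets:
    - {"jaw": 1, "dx": -4.2, "dy": -1.85, "dz": -0.2, "roll": 0}
    - {"jaw": 1, "dx": -4.2, "dy": -1.85, "dz": -0.2, "roll": 0}
    - {"jaw": 1, "dx": -4.2, "dy": -1.85, "dz": -0.2, "roll": 0}
    - {"jaw": 1, "dx": -4.2, "dy": -1.85, "dz": -0.2, "roll": 0}
    - {"jaw": 1, "dx": -4.2, "dy": -1.85, "dz": -0.2, "roll": 0}
    - {"jaw": 1, "dx": -4.2, "dy": -1.85, "dz": -0.2, "roll": 0}
    - {"jaw": 1, "dx": -4.2, "dy": -1.85, "dz": -0.2, "roll": 0}
    - {"jaw": 1, "dx": -4.2, "dy": -1.85, "dz": -0.2, "roll": 0}
    - {"jaw": 1, "dx": -4.2, "dy": -1.85, "dz": -0.2, "roll": 0}
    - {"jaw": 1, "dx": 0, "dy": 0, "dz": 0, "roll": 8.3}
    - {"jaw": 1, "dx": 0, "dy": 0, "dz": 0, "roll": 8.3}
    - {"jaw": 1, "dx": 0, "dy": 0, "dz": 0, "roll": 8.3}

```text
t: 1.35
eef_pos: [0.4993, 0.201, 0.2488]
tcp_rot: [-179.9, -0.0, 131.3]
ft_force: [-0.7, 0.5, -0.9]
width: 1.0
grip_force: 0.0
```

Request:
apply_moves:
  targets:
    - {"jaw": 1, "dx": 0, "dy": 0, "dz": 0, "roll": 8.3}
    - {"jaw": 1, "dx": 0, "dy": 0, "dz": 0, "roll": 8.3}
    - {"jaw": 1, "dx": 0, "dy": 0, "dz": 0, "roll": 8.3}
    - {"jaw": 1, "dx": 0, "dy": 0, "dz": 0, "roll": 8.3}
    - {"jaw": 1, "dx": 0, "dy": 0, "dz": 0, "roll": 8.3}
    - {"jaw": 1, "dx": 0, "dy": 0, "dz": 0, "roll": 0}
    - {"jaw": 1, "dx": 0, "dy": 0, "dz": 0, "roll": 0}

```text
t: 2.05
eef_pos: [0.4991, 0.2017, 0.249]
tcp_rot: [-180.0, 0.0, 90.4]
ft_force: [0.4, -0.5, -0.3]
width: 0.999
grip_force: 0.0
```

```bash
python3 - <<'E'
from h import *
snap("wrist","w1"); go([.5,-.0,.25],90)
E
```

```text
shift [-20.17  -0.03  -0.09] roll 0.33260705034030025 at [0.4991 0.2017 0.2491] [-1.7998e+02  1.0000e-02  9.0330e+01]
```

Request:
apply_moves:
  targets:
    - {"jaw": 1, "dx": -4.5, "dy": 0, "dz": 0, "roll": 0}
    - {"jaw": 1, "dx": -4.5, "dy": 0, "dz": 0, "roll": 0}
    - {"jaw": 1, "dx": -4.5, "dy": 0, "dz": 0, "roll": 0}
    - {"jaw": 1, "dx": 0, "dy": 0, "dz": 0, "roll": 0}
    - {"jaw": 1, "dx": 0, "dy": 0, "dz": 0, "roll": 0}

```text
t: 2.6
eef_pos: [0.4998, 0.0652, 0.2496]
tcp_rot: [180.0, -0.0, 90.0]
ft_force: [-0.2, 1.4, 0.2]
width: 1.005
grip_force: 0.0
```

```bash
python3 - <<'E'
from h import *
snap("wrist","w2"); go([.5,-.1,.25],90)
E
```

```text
shift [-16.71  -0.04  -0.08] roll 0.22974171323141945 at [0.4997 0.0671 0.2494] [ 1.800e+02 -7.000e-02  9.023e+01]
```

Request:
apply_moves:
  targets:
    - {"jaw": 1, "dx": -4.5, "dy": 0, "dz": 0, "roll": 0}
    - {"jaw": 1, "dx": -4.5, "dy": 0, "dz": 0, "roll": 0}
    - {"jaw": 1, "dx": -4.5, "dy": 0, "dz": 0, "roll": 0}
    - {"jaw": 1, "dx": 0, "dy": 0, "dz": 0, "roll": 0}
    - {"jaw": 1, "dx": 0, "dy": 0, "dz": 0, "roll": 0}

```text
t: 3.15
eef_pos: [0.5004, -0.0677, 0.2492]
tcp_rot: [-180.0, -0.0, 90.2]
ft_force: [0.8, 1.1, -1.6]
width: 1.0
grip_force: 0.0
```

```bash
python3 - <<'E'
from h import *
snap("wrist","w3"); go([.5,-.2,.25],90)
E
```

```text
shift [-13.4   -0.15  -0.12] roll 0.37251905023026666 at [ 0.5006 -0.066   0.249 ] [-1.7998e+02 -9.0000e-02  9.0370e+01]
```

Request:
apply_moves:
  targets:
    - {"jaw": 1, "dx": -4.5, "dy": 0, "dz": 0, "roll": 0}
    - {"jaw": 1, "dx": -4.5, "dy": 0, "dz": 0, "roll": 0}
    - {"jaw": 1, "dx": -4.5, "dy": 0, "dz": 0, "roll": 0}
    - {"jaw": 1, "dx": 0, "dy": 0, "dz": 0, "roll": 0}
    - {"jaw": 1, "dx": 0, "dy": 0, "dz": 0, "roll": 0}

```text
t: 3.7
eef_pos: [0.5013, -0.2018, 0.2488]
tcp_rot: [-180.0, -0.1, 90.3]
ft_force: [-0.4, 0.6, -0.7]
width: 0.999
grip_force: 0.0
```

```bash
python3 - <<'E'
from h import *
snap("wrist","w4"); go([.5,-.2,.25],90)
ims=[cv2.resize(cv2.imread(f"pics/w{k}.png"),(400,300)) for k in (1,2,3,4)]
cv2.imwrite("pics/tile1.png",np.vstack([np.hstack(ims[:2]),np.hstack(ims[2:])]))
E
```

```text
shift [ 0.03 -0.17 -0.13] roll 0.43246142041630264 at [ 0.5017 -0.2002  0.2487] [-1.7998e+02 -1.3000e-01  9.0430e+01]
```

View pics/tile1.png

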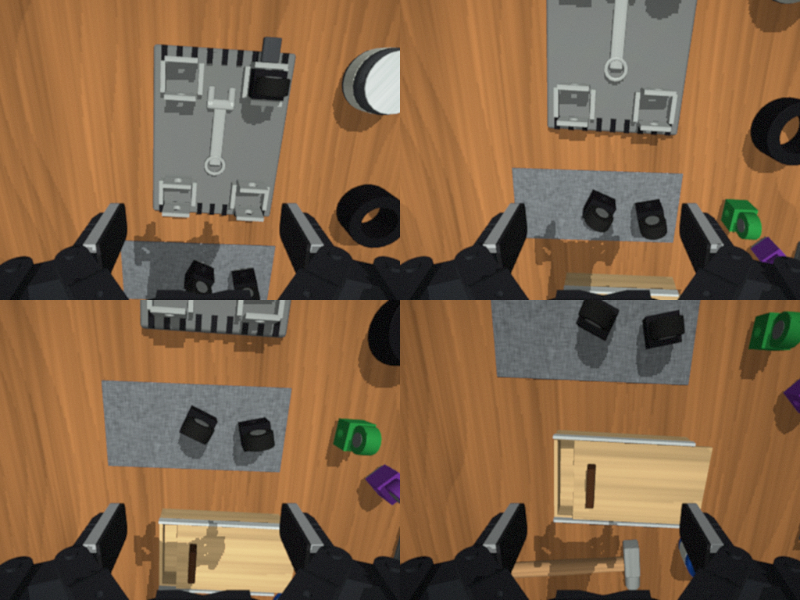

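Tile: the panel has empty forks at tile px (182,78), (177,195) and (250,203), with the example at (268,80). The two black casters are on the mat, seen in w3 at tile px (198,425) and (257,434). The box cover is partly ajar, with the bar in w4 at tile px (590,487). Next, close crops to confirm the choice and read corners.

```bash
python3 - <<'E'
from h import *
a=cv2.imread("pics/w1.png")[45:285,185:395]; b=cv2.imread("pics/w3.png")[95:225,120:375]; c=cv2.imread("pics/w4.png")[165:300,180:405]
A=cv2.resize(a,None,fx=2.5,fy=2.5,interpolation=cv2.INTER_CUBIC)
print(A.shape)
cv2.imwrite("pics/cropA.png",A)
B=cv2.resize(b,None,fx=2.2,fy=2.2,interpolation=cv2.INTER_CUBIC);C=cv2.resize(c,None,fx=2.2,fy=2.2,interpolation=cv2.INTER_CUBIC)
W=max(B.shape[1],C.shape[1]);f=lambda x:cv2.copyMakeBorder(x,0,0,0,W-x.shape[1],0)
D=np.vstack([f(B),f(C)]);print(D.shape,B.shape);cv2.imwrite("pics/cropB.png",D)
E
```

```text
(600, 525, 3)
(583, 561, 3) (286, 561, 3)
```

View pics/cropA.png

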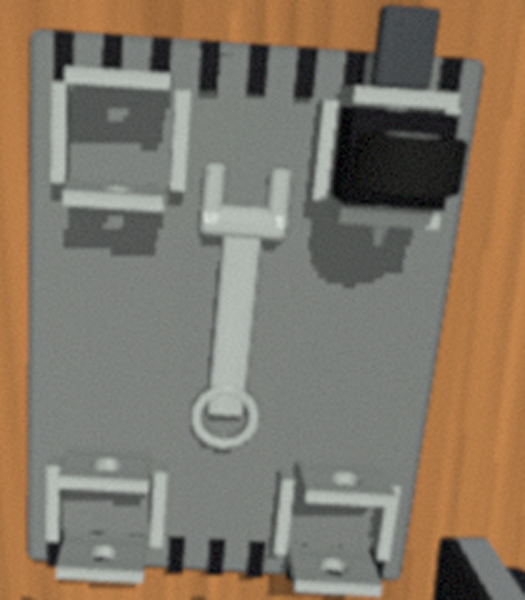

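View pics/cropB.png

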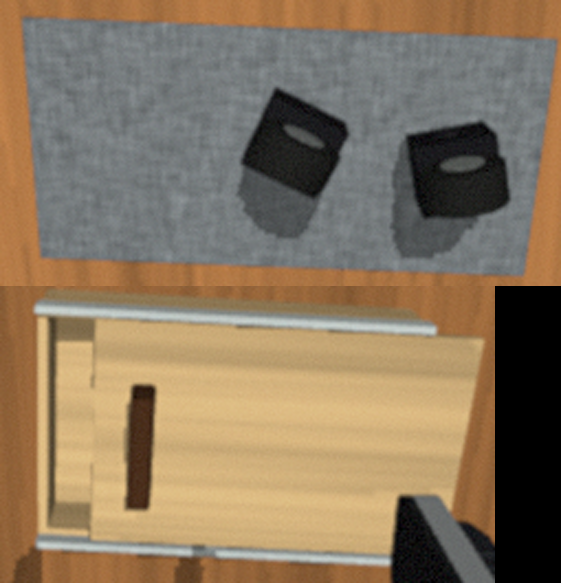

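```bash
python3 - <<'E'
from h import *
i1,w1=load("w1"); i2,w2=load("w2");i3,w3=load("w3"); i4,w4=load("w4")
P=lambda u,v:(185+u/2.5,45+v/2.5)
c=cast(i1,[P(33,32),P(482,62),P(402,578),P(30,560)],.015); print("panel",c.round(4),"ctr",c.mean(0).round(4))
print("sides",[np.linalg.norm(c[k]-c[k-1]).round(4) for k in range(4)])
f2=cast(i1,[P(65,67),P(170,73),P(165,210),P(62,204)],.049); print("fork2 cheek outer corners",f2.round(4),f2.mean(0).round(4))
f1=cast(i1,[P(58,484),P(148,489),P(142,582),P(55,578)],.049); print("fork1",f1.round(4),f1.mean(0).round(4))
f3=cast(i1,[P(306,497),P(397,503),P(383,595),P(292,590)],.049); print("fork3",f3.round(4),f3.mean(0).round(4))
for n,i,w in(("w3",i3,w3),("w4",i4,w4)):
    h=cv2.cvtColor(w,cv2.COLOR_BGR2HSV); m=cv2.inRange(h,(0,90,20),(15,255,110))
    m[:150]=0
    k,l,s,ce=cv2.connectedComponentsWithStats(m)
    for j in np.argsort(-s[1:,4])[:3]+1:
        print(n,s[j],ce[j].round(1),cast(i,ce[j],.062)[0].round(4))
        if n=="w4":
            pts=np.argwhere(l==j)[:,::-1]; W=cast(i,pts,.062)[:,:2].astype(np.float32); print(cv2.minAreaRect(W))
Pc=lambda u,v:(180+u/2.2,165+(v-286)/2.2)
print("rail/box", cast(i4,[Pc(35,303),Pc(436,326),Pc(37,540)],.042).round(4))
go([.48,-.29,.25],0)
E
```

```text
panel [[0.4343 0.3025 0.015 ]
 [0.6192 0.292  0.015 ]
 [0.6073 0.0466 0.015 ]
 [0.42   0.0559 0.015 ]] ctr [0.5202 0.1742 0.015 ]
sides [np.float64(0.247), np.float64(0.1852), np.float64(0.2457), np.float64(0.1875)]
fork2 cheek outer corners [[0.4514 0.2887 0.049 ]
 [0.491  0.2867 0.049 ]
 [0.489  0.2354 0.049 ]
 [0.4482 0.2375 0.049 ]] [0.4699 0.2621 0.049 ]
fork1 [[0.4414 0.1149 0.049 ]
 [0.4811 0.1127 0.049 ]
 [0.4779 0.0653 0.049 ]
 [0.438  0.0671 0.049 ]] [0.4596 0.09   0.049 ]
fork3 [[0.5512 0.1092 0.049 ]
 [0.5919 0.1065 0.049 ]
 [0.5894 0.059  0.049 ]
 [0.5472 0.0614 0.049 ]] [0.5699 0.084  0.049 ]
w3 [178 285  24  99 954] [191.3 331.8] [ 0.4195 -0.2688  0.062 ]
w3 [457 227  33  43 725] [470.9 251. ] [ 0.7268 -0.1616  0.062 ]
w3 [240 313  12  50 367] [245.6 337.6] [ 0.4831 -0.277   0.062 ]
w4 [ 172  284  109   58 3175] [224.6 317.3] [ 0.4602 -0.382   0.062 ]
((0.4615776836872101, -0.37875619530677795), (0.07851624488830566, 0.12464218586683273), 86.69552612304688)
w4 [ 187  350  105   34 1181] [216.3 363.9] [ 0.4482 -0.4502  0.062 ]
((0.47294265031814575, -0.45115816593170166), (0.13047850131988525, 0.0464821457862854), 6.3008341789245605)
w4 [346 306  29  78 694] [357.6 342.9] [ 0.6173 -0.4178  0.062 ]
((0.619065523147583, -0.4218238294124603), (0.030167199671268463, 0.11179758608341217), 15.948899269104004)
rail/box [[ 0.4328 -0.2148  0.042 ]
 [ 0.6263 -0.2255  0.042 ]
 [ 0.4267 -0.3459  0.042 ]]
shift [-8.96 -2.24 -0.15] roll 90.43246142041632 at [ 0.5017 -0.2002  0.2487] [-1.7998e+02 -1.3000e-01  9.0430e+01]
```

```bash
python3 - <<'E'
from h import *
i3,w3=load("w3"); i4,w4=load("w4")
Pc=lambda u,v:(180+u/2.2,165+(v-286)/2.2)
print("bar +y foot",tri([(i3,(246,313)),(i4,Pc(143,385))]).round(4))
print("bar top corners",cast(i4,[Pc(133,402),Pc(155,402),Pc(148,510),Pc(127,510)],.062).round(4))
go([.4827,-.285,.12],86.8)
E
```

```text
bar +y foot [ 0.4837 -0.2557  0.0446]
bar top corners [[ 0.4803 -0.2575  0.062 ]
 [ 0.4907 -0.2575  0.062 ]
 [ 0.4869 -0.3155  0.062 ]
 [ 0.4765 -0.3156  0.062 ]]
shift [-8.49 -1.96 12.86] roll 3.6324614204163197 at [ 0.5017 -0.2002  0.2487] [-1.7998e+02 -1.3000e-01  9.0430e+01]
```

Request:
apply_moves:
  targets:
    - {"jaw": 1, "dx": -4.32, "dy": -0.93, "dz": 2, "roll": 0}
    - {"jaw": 1, "dx": -4.32, "dy": -0.93, "dz": 2, "roll": 3.6}
    - {"jaw": 0.2, "dx": 0, "dy": 0, "dz": 4, "roll": 0}
    - {"jaw": 0.2, "dx": 0, "dy": 0, "dz": 4, "roll": 0}
    - {"jaw": 0.2, "dx": 0, "dy": 0, "dz": 4, "roll": 0}
    - {"jaw": 0.2, "dx": 0, "dy": 0, "dz": 2, "roll": 0}
    - {"jaw": 0.2, "dx": 0, "dy": 0, "dz": 2, "roll": 0}
    - {"jaw": -1, "dx": 0, "dy": 0, "dz": 0, "roll": 0}
    - {"jaw": -1, "dx": 0, "dy": 0, "dz": 0, "roll": 0}
    - {"jaw": -1, "dx": 0, "dy": 0, "dz": 0, "roll": 0}
    - {"jaw": -1, "dx": 0, "dy": 0, "dz": 0, "roll": 0}
    - {"jaw": -1, "dx": 0, "dy": 0, "dz": 0, "roll": 0}
  squeeze: 30

```text
t: 4.95
eef_pos: [0.484, -0.2887, 0.0505]
tcp_rot: [179.8, -0.1, 86.7]
ft_force: [0.4, 3.2, 2.1]
width: 0.13
grip_force: 33.8
```

Request:
apply_moves:
  targets:
    - {"jaw": -1, "dx": 0, "dy": 0, "dz": 0, "roll": 0}
    - {"jaw": -1, "dx": 0, "dy": 0, "dz": 0, "roll": 0}

```text
t: 5.15
eef_pos: [0.4839, -0.2887, 0.0505]
tcp_rot: [179.8, -0.1, 86.7]
ft_force: [1.5, 4.4, 6.3]
width: 0.128
grip_force: 34.2
```

Request:
apply_moves:
  targets:
    - {"jaw": -1, "dx": 0, "dy": 1.3, "dz": 0, "roll": 0}
    - {"jaw": -1, "dx": 0, "dy": 1.3, "dz": 0, "roll": 0}
    - {"jaw": -1, "dx": 0, "dy": 1.3, "dz": 0, "roll": 0}
    - {"jaw": -1, "dx": 0, "dy": 1.3, "dz": 0, "roll": 0}
    - {"jaw": -1, "dx": 0, "dy": 1.3, "dz": 0, "roll": 0}
    - {"jaw": -1, "dx": 0, "dy": 1.3, "dz": 0, "roll": 0}
    - {"jaw": -1, "dx": 0, "dy": 1.3, "dz": 0, "roll": 0}
    - {"jaw": -1, "dx": 0, "dy": 1.3, "dz": 0, "roll": 0}
    - {"jaw": -1, "dx": 0, "dy": 1.3, "dz": 0, "roll": 0}
    - {"jaw": -1, "dx": 0, "dy": 1.3, "dz": 0, "roll": 0}
    - {"jaw": -1, "dx": 0, "dy": 0, "dz": 0, "roll": 0}

```text
t: 6.25
eef_pos: [0.6153, -0.2955, 0.0506]
tcp_rot: [179.8, -0.1, 86.8]
ft_force: [0.9, 5.2, 6.5]
width: 0.125
grip_force: 34.1
```

Request:
apply_moves:
  targets:
    - {"jaw": -1, "dx": 0, "dy": 0.7, "dz": 0, "roll": 0}
    - {"jaw": -1, "dx": 0, "dy": 0.7, "dz": 0, "roll": 0}
    - {"jaw": -1, "dx": 0, "dy": 0.7, "dz": 0, "roll": 0}
    - {"jaw": -1, "dx": 0, "dy": 0.7, "dz": 0, "roll": 0}

```text
t: 6.65
eef_pos: [0.6407, -0.2968, 0.0506]
tcp_rot: [180.0, -0.2, 86.7]
ft_force: [-1.3, 5.9, 8.0]
width: 0.128
grip_force: 34.3
```

Request:
apply_moves:
  targets:
    - {"jaw": -1, "dx": 0, "dy": 0.5, "dz": 0, "roll": 0}
    - {"jaw": -1, "dx": 0, "dy": 0.5, "dz": 0, "roll": 0}
    - {"jaw": 0.1, "dx": 0, "dy": 0, "dz": 0, "roll": 0}
    - {"jaw": 0.1, "dx": 0, "dy": 0, "dz": 0, "roll": 0}
    - {"jaw": 0.1, "dx": 0, "dy": 0, "dz": 0, "roll": 0}
    - {"jaw": 0.1, "dx": 0, "dy": 0, "dz": -5, "roll": 0}
    - {"jaw": 0.1, "dx": 0, "dy": 0, "dz": -5, "roll": 0}
    - {"jaw": 1, "dx": 0, "dy": -4.5, "dz": -4, "roll": 0}
    - {"jaw": 1, "dx": 0, "dy": -4.5, "dz": -4, "roll": 0}
    - {"jaw": 1, "dx": 0, "dy": -4.0, "dz": 0, "roll": 0}
    - {"jaw": 1, "dx": 0, "dy": 0, "dz": 0, "roll": 0}
    - {"jaw": 1, "dx": 0, "dy": 0, "dz": 0, "roll": 0}

```text
t: 7.85
eef_pos: [0.5343, -0.2935, 0.216]
tcp_rot: [180.0, -0.0, 86.4]
ft_force: [0.3, -0.1, 1.0]
width: 0.997
grip_force: 0.0
```

```bash
python3 - <<'E'
from h import *
snap("wrist","b1"); go([.49,-.165,.23],86.8)
E
```

```text
shift [12.49 -5.34 -1.42] roll -0.23103684800508972 at [ 0.5359 -0.2929  0.2158] [ 1.7993e+02 -1.0000e-02  8.6570e+01]
```

Request:
apply_moves:
  targets:
    - {"jaw": 1, "dx": 4.5, "dy": 0, "dz": 0, "roll": 0}
    - {"jaw": 1, "dx": 0, "dy": 0, "dz": 0, "roll": 0}
    - {"jaw": 1, "dx": 0, "dy": 0, "dz": 0, "roll": 0}

```text
t: 8.2
eef_pos: [0.5405, -0.2456, 0.2152]
tcp_rot: [180.0, -0.0, 86.9]
ft_force: [0.4, -1.2, -0.2]
width: 1.002
grip_force: 0.0
```

```bash
python3 - <<'E'
from h import *
snap("wrist","b2"); go([.49,-.165,.23],86.8)
E
```

```text
shift [ 7.96 -5.42 -1.47] roll -0.061116676102471956 at [ 0.5395 -0.2475  0.2154] [-1.800e+02  7.000e-02  8.674e+01]
```

Request:
apply_moves:
  targets:
    - {"jaw": 1, "dx": 4, "dy": -1.0, "dz": 0, "roll": 0}
    - {"jaw": 1, "dx": 4, "dy": 0, "dz": 0, "roll": 0}
    - {"jaw": 1, "dx": 0, "dy": 0, "dz": 0, "roll": 0}
    - {"jaw": 1, "dx": 0, "dy": 0, "dz": 0, "roll": 0}

```text
t: 8.65
eef_pos: [0.5337, -0.1675, 0.2157]
tcp_rot: [180.0, 0.1, 86.7]
ft_force: [0.1, -0.6, 0.5]
width: 0.998
grip_force: 0.0
```

```bash
python3 - <<'E'
from h import *
snap("wrist","b3"); go([.49,-.165,.23],86.8)
f=lambda x:cv2.resize(x,(400,300))
a,b,c=[cv2.imread(f"pics/b{k}.png") for k in (1,2,3)]
t=cv2.resize(c[30:180,160:410],(400,240)) 
cv2.imwrite("pics/tile2.png",np.vstack([np.hstack([f(a),f(b)]),np.hstack([f(c)[:240],t])]))
E
```

```text
shift [ 0.15 -4.33 -1.41] roll -0.2730546379071086 at [ 0.5332 -0.1691  0.2159] [1.7998e+02 1.2000e-01 8.6530e+01]
```

View pics/tile2.png

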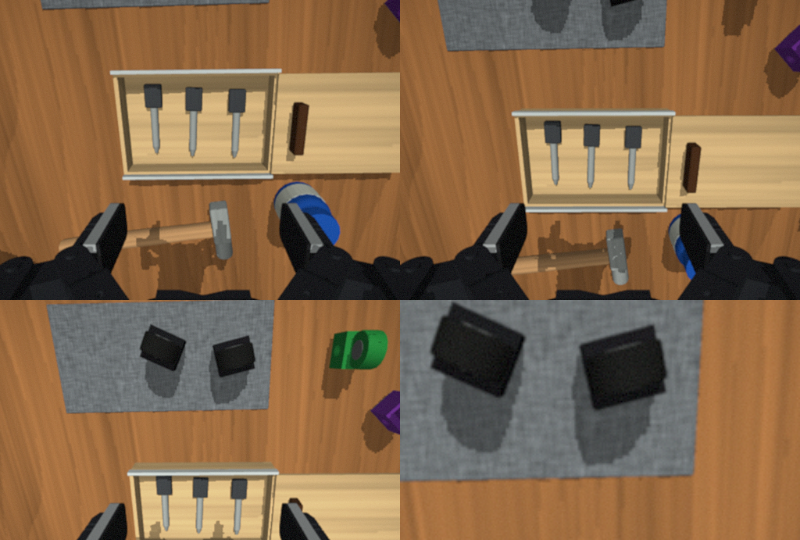

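Tile2: the cover is fully open and three pins show in b1 with tabs at tile px (153,97), (194,99) and (237,100). The casters are seen from above in b3 at tile px (163,347) and (234,356), rotated about -22° and +13°. The green decoy is at (360,350).

```bash
cat >> h.py <<'E'
def blobs(im,lo,hi,roi,amin=150):
    h=cv2.cvtColor(im,cv2.COLOR_BGR2HSV); m=cv2.inRange(h,lo,hi); z=np.zeros_like(m); x0,y0,x1,y1=roi; z[y0:y1,x0:x1]=m[y0:y1,x0:x1]
    z=cv2.morphologyEx(z,cv2.MORPH_OPEN,np.ones((3,3)))
    k,l,s,c=cv2.connectedComponentsWithStats(z)
    return [(c[j],s[j],np.argwhere(l==j)[:,::-1]) for j in sorted(range(1,k),key=lambda j:c[j][0]) if s[j][4]>amin]
E
python3 - <<'E'
from h import *
i,w=load("b3"); j,v=load("w3")
B=blobs(w,(0,0,0),(180,255,45),(160,20,340,130)); V=blobs(v,(0,0,0),(180,255,45),(200,120,370,210))
for (c,s,p),(c2,s2,p2) in zip(B,V):
    W=cast(i,p,.045)[:,:2].astype(np.float32)
    print("caster",c.round(1),s,"tri",tri([(i,c),(j,c2)]).round(4),"rect",cv2.minAreaRect(W))
for n in("b1","b2"):
    i,w=load(n)
    for c,s,p in blobs(w,(0,0,30),(180,95,105),(165,95,330,190),100): print(n,c.round(1),s,cast(i,c,.015)[0].round(4))
i,w=load("b3")
print("v at shadow/black",[w[y,x].tolist() for x,y in((208,60),(208,100),(300,70),(300,110))])
E
```

```text
caster [207.4  61.7] [ 180   33   57   58 2088] tri [ 0.4925 -0.0695  0.0344] rect ((0.4931046664714813, -0.07025322318077087), (0.034486718475818634, 0.04364433139562607), 63.30038070678711)
caster [299.5  72.5] [ 273   47   53   52 1964] tri [ 0.573  -0.0835  0.0316] rect ((0.5721549987792969, -0.08359965682029724), (0.04199535772204399, 0.03452759236097336), 10.86777114868164)
b1 [195.5 122.2] [184 107  24  32 668] [ 0.4725 -0.2491  0.015 ]
b1 [247.7 126.1] [237 111  23  32 634] [ 0.5236 -0.2562  0.015 ]
b1 [303.  128.6] [292 114  23  31 657] [ 0.5782 -0.2621  0.015 ]
b2 [194.9 168.5] [184 154  22  30 596] [ 0.4723 -0.2486  0.015 ]
b2 [245.1 172.6] [235 159  22  29 582] [ 0.5237 -0.2558  0.015 ]
b2 [298.1 174.9] [288 161  22  29 594] [ 0.5782 -0.2612  0.015 ]
v at shadow/black [[34, 30, 33], [82, 78, 75], [32, 32, 33], [79, 79, 75]]
```

Request:
apply_moves:
  targets:
    - {"jaw": 1, "dx": 4.32, "dy": 0.78, "dz": 0.4, "roll": 0}
    - {"jaw": 1, "dx": 4.32, "dy": 0.78, "dz": 0.4, "roll": 0}
    - {"jaw": 1, "dx": 4.32, "dy": 0.78, "dz": 0.4, "roll": 0}
    - {"jaw": 1, "dx": 4.32, "dy": 0.78, "dz": 0.4, "roll": 0}
    - {"jaw": 1, "dx": 0, "dy": 0, "dz": 0, "roll": 0}
    - {"jaw": 1, "dx": 0, "dy": 0, "dz": 0, "roll": 0}
    - {"jaw": 1, "dx": 0, "dy": 0, "dz": 0, "roll": 0}

```text
t: 9.4
eef_pos: [0.5746, -0.0006, 0.2]
tcp_rot: [180.0, 0.1, 86.3]
ft_force: [0.1, -0.1, -0.1]
width: 1.0
grip_force: 0.0
```

```bash
python3 - <<'E'
from h import *
snap("wrist","f3"); print(telemetry.get_state()["eef_pos"])
E
```

```text
[ 0.5744527  -0.00059365  0.20009574]
```

Request:
apply_moves:
  targets:
    - {"jaw": 1, "dx": 3.4, "dy": -2.23, "dz": 0, "roll": 0}
    - {"jaw": 1, "dx": 3.4, "dy": -2.23, "dz": 0, "roll": 0}
    - {"jaw": 1, "dx": 3.4, "dy": -2.23, "dz": 0, "roll": 0}
    - {"jaw": 1, "dx": 3.4, "dy": -2.23, "dz": 0, "roll": 0}
    - {"jaw": 1, "dx": 3.4, "dy": -2.23, "dz": 0, "roll": 0}
    - {"jaw": 1, "dx": 0, "dy": 0, "dz": 0, "roll": 0}
    - {"jaw": 1, "dx": 0, "dy": 0, "dz": 0, "roll": 0}
    - {"jaw": 1, "dx": 0, "dy": 0, "dz": 0, "roll": 0}

```text
t: 10.25
eef_pos: [0.4743, 0.1767, 0.2001]
tcp_rot: [179.9, 0.0, 86.3]
ft_force: [-1.0, 0.5, 0.3]
width: 0.997
grip_force: 0.0
```

```bash
python3 - <<'E'
from h import *
i2,a2=snap("wrist","f2"); print(telemetry.get_state()["eef_pos"])
i3,a3=load("f3")
out=[]
for i,a,P in((i2,a2,(.470,.2621,.049)),(i3,a3,(.5702,.0855,.049))):
    u,v=proj(i,P)[0].astype(int); x,y=u-40,v-60 
    x=max(x,0);y=max(y,0); print(u,v,"crop",x,y); out.append(cv2.resize(a[y:y+120,x:x+80],(400,600),interpolation=cv2.INTER_CUBIC))
cv2.imwrite("pics/forks.png",np.hstack(out))
E
```

```text
[0.47436769 0.17667556 0.20007198]
248 73 crop 208 13
248 72 crop 208 12
```

View pics/forks.png

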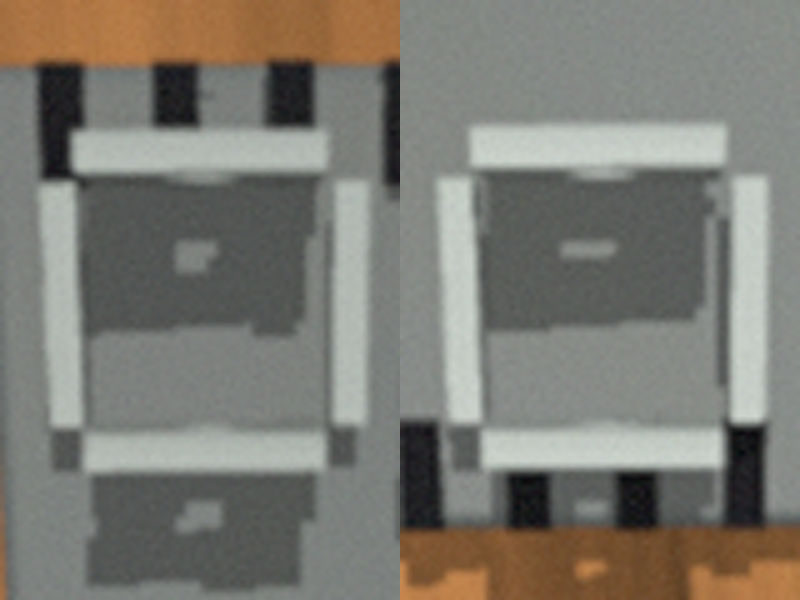

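```bash
python3 - <<'E'
from h import *
for n,q,o in(("f2",[(72,130),(327,130),(325,472),(83,472)],(208,13)),("f3",[(70,125),(327,125),(324,468),(83,468)],(208,12))):
    i,_=load(n); c=cast(i,[(o[0]+u/5-.4,o[1]+v/5-.4) for u,v in q],.049)
    print(n,c.round(4)[:,:2].tolist(),c.mean(0).round(4),[np.linalg.norm(c[k]-c[k-1]).round(4) for k in range(4)],
     "yaw y",np.degrees(np.arctan2(*( (c[0]+c[1]-c[2]-c[3])[[0,1]]))))
i,_=load("f3");j,_=load("w1") # fork3 outer -y cheek mid top edge for height
print("h",tri([(i,(208+204/5-.4,12+125/5-.4)),(j,(185+351/2.5-.3,45+491/2.5-.3))]).round(4))
i,_=load("f2")
print("h2",tri([(i,(208+200/5-.4,13+130/5-.4)),(j,(185+117/2.5-.3,45+69/2.5-.3))]).round(4))
go([.4931,-.0702,.15],153.3)
E
```

```text
f2 [[0.451, 0.2894], [0.4909, 0.2869], [0.4879, 0.2347], [0.4476, 0.2374]] [0.4694 0.2621 0.049 ] [np.float64(0.0522), np.float64(0.04), np.float64(0.0522), np.float64(0.0403)] yaw y 3.550800199712116
f3 [[0.551, 0.1134], [0.5911, 0.1107], [0.5879, 0.0587], [0.5479, 0.0613]] [0.5695 0.086  0.049 ] [np.float64(0.0521), np.float64(0.0402), np.float64(0.0521), np.float64(0.04)] yaw y 3.4829503350230433
h [0.5714 0.112  0.0474]
h2 [0.4709 0.2882 0.0492]
shift [-24.51   3.46   5.03] roll -66.99786620289285 at [0.4744 0.1767 0.2001] [1.7994e+02 4.0000e-02 8.6300e+01]
```

Request:
apply_moves:
  targets:
    - {"jaw": 1, "dx": -4.08, "dy": 0.58, "dz": 0.8, "roll": 0}
    - {"jaw": 1, "dx": -4.08, "dy": 0.58, "dz": 0.8, "roll": 0}
    - {"jaw": 1, "dx": -4.08, "dy": 0.58, "dz": 0.8, "roll": 0}
    - {"jaw": 1, "dx": -4.08, "dy": 0.58, "dz": 0.8, "roll": 0}
    - {"jaw": 1, "dx": -4.08, "dy": 0.58, "dz": 0.8, "roll": 0}
    - {"jaw": 1, "dx": -4.08, "dy": 0.58, "dz": 0.8, "roll": 0}
    - {"jaw": 1, "dx": 0, "dy": 0, "dz": 0, "roll": -8.4}
    - {"jaw": 1, "dx": 0, "dy": 0, "dz": 0, "roll": -8.4}
    - {"jaw": 1, "dx": 0, "dy": 0, "dz": 0, "roll": -8.4}
    - {"jaw": 1, "dx": 0, "dy": 0, "dz": 0, "roll": -8.4}
    - {"jaw": 1, "dx": 0, "dy": 0, "dz": 0, "roll": -8.4}
    - {"jaw": 1, "dx": 0, "dy": 0, "dz": 0, "roll": -8.4}

```text
t: 11.5
eef_pos: [0.4932, -0.0695, 0.1518]
tcp_rot: [-180.0, 0.0, 137.1]
ft_force: [-0.2, 1.2, 0.6]
width: 0.999
grip_force: 0.0
```

Request:
apply_moves:
  targets:
    - {"jaw": 0.1, "dx": 0, "dy": 0, "dz": 0, "roll": -8.4}
    - {"jaw": 0.1, "dx": 0, "dy": 0, "dz": 0, "roll": -8.2}
    - {"jaw": 0.1, "dx": 0, "dy": 0, "dz": 0, "roll": 0}
    - {"jaw": 0.1, "dx": 0, "dy": 0, "dz": 0, "roll": 0}

```text
t: 11.9
eef_pos: [0.4932, -0.0686, 0.1518]
tcp_rot: [-180.0, 0.0, 153.2]
ft_force: [0.5, -0.9, -0.1]
width: 0.554
grip_force: 0.0
```

```bash
python3 - <<'E'
from h import *
i,w=snap("wrist","ca"); go([.4931,-.0702,.045],153.3)
t,_=snap("top","tca")
for c,s,p in blobs(w,(0,0,0),(180,255,45),(120,60,420,300),400): print(c.round(1),s,cast(i,c,.04)[0].round(4))
E
```

```text
shift [-0.07 -0.17 10.68] roll 0.009533855177409123 at [ 0.4933 -0.0683  0.1518] [-1.7998e+02  2.0000e-02  1.5331e+02]
[171.9 282.6] [157 260  28  40 469] [ 0.534  -0.1741  0.04  ]
[201.  278.9] [190 249  19  51 613] [ 0.5421 -0.1499  0.04  ]
[257.8 186.6] [ 236  157   45   65 2486] [ 0.4901 -0.069   0.04  ]
[291.4 270.8] [ 257  235   74   65 3033] [ 0.5697 -0.0775  0.04  ]
```

Request:
apply_moves:
  targets:
    - {"jaw": 0.1, "dx": -0.1, "dy": -0.15, "dz": 3, "roll": 0}
    - {"jaw": 0.1, "dx": 0, "dy": 0, "dz": 3, "roll": 0}
    - {"jaw": 0.1, "dx": 0, "dy": 0, "dz": 2.6, "roll": 0}
    - {"jaw": 0.1, "dx": 0, "dy": 0, "dz": 2.0, "roll": 0}
    - {"jaw": 0.1, "dx": 0, "dy": 0, "dz": 0, "roll": 0}
    - {"jaw": -1, "dx": 0, "dy": 0, "dz": 0, "roll": 0}
    - {"jaw": -1, "dx": 0, "dy": 0, "dz": 0, "roll": 0}
    - {"jaw": -1, "dx": 0, "dy": 0, "dz": 0, "roll": 0}
    - {"jaw": -1, "dx": 0, "dy": 0, "dz": 0, "roll": 0}
  squeeze: 40

```text
t: 12.9
eef_pos: [0.4947, -0.0691, 0.047]
tcp_rot: [179.9, 0.2, 153.6]
ft_force: [-0.3, 0.0, 3.7]
width: 0.227
grip_force: 44.2
```

Request:
apply_moves:
  targets:
    - {"jaw": -1, "dx": 0, "dy": 0, "dz": 0, "roll": 0}
    - {"jaw": -1, "dx": 0, "dy": 0, "dz": -2, "roll": 0}
    - {"jaw": -1, "dx": 0, "dy": 0, "dz": -3, "roll": 0}
    - {"jaw": -1, "dx": 0, "dy": 0, "dz": -4, "roll": 0}
    - {"jaw": -1, "dx": 0, "dy": 0, "dz": 0, "roll": -8}
    - {"jaw": -1, "dx": 0, "dy": 0, "dz": 0, "roll": -8}
    - {"jaw": -1, "dx": 0, "dy": 0, "dz": 0, "roll": -7.2}
    - {"jaw": -1, "dx": 0, "dy": 0, "dz": 0, "roll": 0}
    - {"jaw": -1, "dx": 0, "dy": 0, "dz": 0, "roll": 0}

```text
t: 13.8
eef_pos: [0.4932, -0.0688, 0.1355]
tcp_rot: [180.0, -0.0, 176.6]
ft_force: [-0.9, 0.2, -1.3]
width: 0.225
grip_force: 43.7
```

```bash
python3 - <<'E'
from h import *
i,w=snap("wrist","ha"); go([.4694,.2621,.12],176.5); print(telemetry.get_state()["joint_pos"].round(0))
cv2.imwrite("pics/ha_c.png",cv2.resize(w[60:384,100:420],(640,648))[:600])
E
```

```text
shift [ 4.31 32.89  1.56] roll 0.15059982661909999 at [ 0.4932 -0.0688  0.1355] [ 1.7999e+02 -4.0000e-02  1.7665e+02]
[-12.  17.  22. 104.  -7.  61.  99.]
```

View pics/ha_c.png

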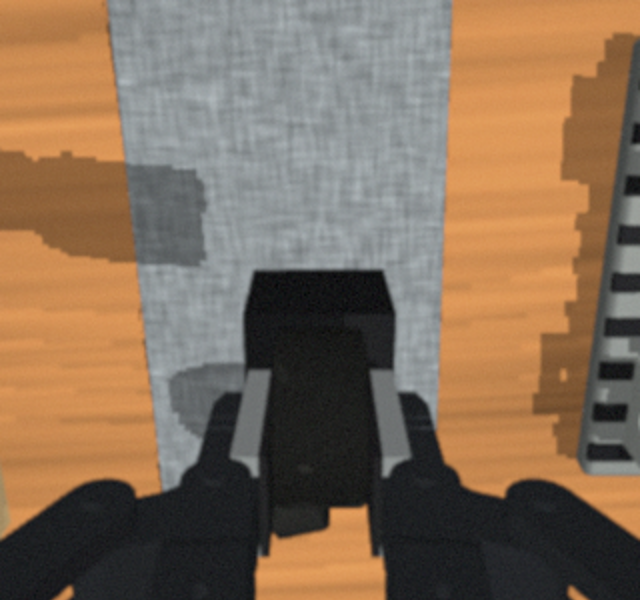

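```bash
cat >> h.py <<'E'
def intool(i,px,z,tcp,yaw):
    P=cast(i,px,z)-np.array(tcp); return R.from_euler("xyz",[180,0,yaw],degrees=True).inv().apply(P)*1000
E
python3 - <<'E'
from h import *
i,w=load("ha"); C=lambda u,v:(100+u/2-.25,60+v/2-.25)
t=[.4932,-.0688,.1355]
print(intool(i,[C(245,313),C(395,313)],.1295,t,176.65).round(1)); print(intool(i,[C(256,270),C(385,270)],.0975,t,176.65).round(1))
g=cv2.cvtColor(w,cv2.COLOR_BGR2GRAY).astype(int); print("col profile",g[186:232,260].tolist())
print(g[212,215:305].tolist())
E
```

```text
[[ 21.8 -17.2   6. ]
 [ 21.8  17.9   6. ]]
[[ 21.4 -17.5  38. ]
 [ 21.4  18.4  38. ]]
col profile [154, 158, 158, 150, 149, 150, 152, 148, 114, 54, 19, 8, 14, 17, 20, 19, 24, 22, 20, 24, 20, 26, 20, 23, 18, 25, 14, 17, 19, 21, 21, 25, 20, 23, 29, 26, 21, 20, 25, 18, 22, 24, 18, 21, 23, 20]
[141, 144, 141, 140, 143, 157, 146, 100, 42, 16, 17, 24, 23, 18, 15, 13, 24, 22, 25, 20, 10, 21, 21, 15, 23, 22, 21, 22, 19, 6, 21, 22, 20, 12, 25, 13, 21, 18, 25, 10, 14, 10, 16, 22, 23, 14, 18, 27, 22, 19, 16, 7, 22, 12, 20, 26, 13, 19, 18, 20, 23, 21, 21, 11, 28, 18, 24, 22, 16, 24, 16, 19, 14, 30, 20, 12, 14, 13, 25, 13, 30, 82, 133, 151, 159, 161, 162, 157, 162, 160]
```

Request:
apply_moves:
  targets:
    - {"jaw": -1, "dx": 0.52, "dy": 4.11, "dz": 0, "roll": 0.1}
    - {"jaw": -1, "dx": 0.52, "dy": 4.11, "dz": 0, "roll": 0}
    - {"jaw": -1, "dx": 0.52, "dy": 4.11, "dz": 0, "roll": 0}
    - {"jaw": -1, "dx": 0.52, "dy": 4.11, "dz": 0, "roll": 0}
    - {"jaw": -1, "dx": 0.52, "dy": 4.11, "dz": 0, "roll": 0}
    - {"jaw": -1, "dx": 0.52, "dy": 4.11, "dz": 0, "roll": 0}
    - {"jaw": -1, "dx": 0.52, "dy": 4.11, "dz": 0, "roll": 0}
    - {"jaw": -1, "dx": 0.52, "dy": 4.11, "dz": 0, "roll": 0}
    - {"jaw": -1, "dx": 0, "dy": 0, "dz": 1, "roll": 0}
    - {"jaw": -1, "dx": 0, "dy": 0, "dz": 1, "roll": 0}
    - {"jaw": -1, "dx": 0, "dy": 0, "dz": 0, "roll": 0}
    - {"jaw": -1, "dx": 0, "dy": 0, "dz": 0, "roll": 0}

```text
t: 15.05
eef_pos: [0.4712, 0.2597, 0.1153]
tcp_rot: [-179.9, -0.0, 176.5]
ft_force: [-0.2, -0.6, -1.0]
width: 0.225
grip_force: 43.6
```

```bash
python3 - <<'E'
from h import *
i,w=snap("wrist","pa"); go([.4710,.2620,.059],176.5)
cv2.imwrite("pics/pa_c.png",cv2.resize(w[60:300,130:400],(675,600)))
E
```

```text
shift [0.07 0.19 5.68] roll -0.00981294583883141 at [0.4716 0.2601 0.1158] [-1.7996e+02  1.0000e-02  1.7649e+02]
```

View pics/pa_c.png

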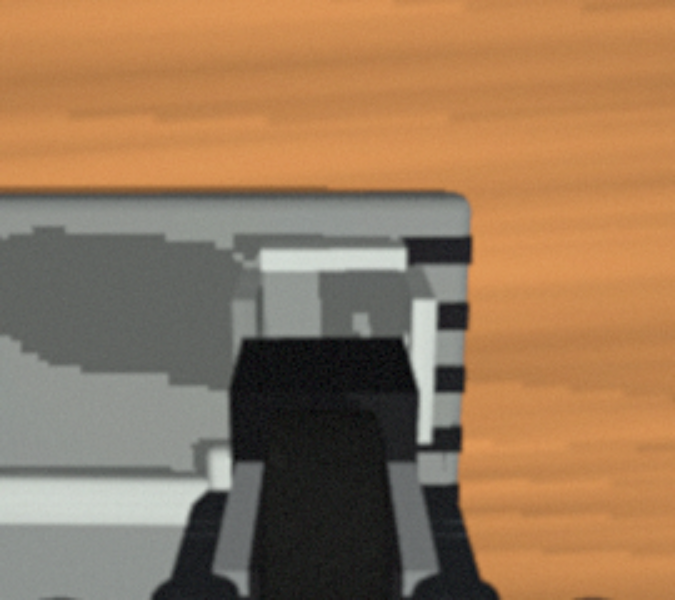

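```bash
python3 - <<'E'
from h import *
i,w=load("pa"); C=lambda u,v:(130+u/2.5-.3,60+v/2.5-.3)
f=np.array([.4694,.2621,.049])
t=[.4716,.2601,.1158]
print("cheek edges rel fork, panel frame:",intool(i,[C(437,300),C(432,443),C(413,300)],.049,f,-3.5).round(1)*[1,-1,-1])
print("block face in tool", intool(i,[C(231,392),C(414,392)],t[2]-.006,t,176.5).round(1),intool(i,[C(240,339),C(408,339)],t[2]-.038,t,176.5).round(1))
go([.4710,.2620,.059],176.5)
E
```

```text
cheek edges rel fork, panel frame: [[-19.8  26.3  -0. ]
 [ 20.2  26.6  -0. ]
 [-19.9  20.2  -0. ]]
block face in tool [[ 22.3 -17.7   6. ]
 [ 22.3  16.5   6. ]] [[ 21.7 -19.1  38. ]
 [ 21.7  18.2  38. ]]
shift [0.07 0.19 5.68] roll -0.00981294583883141 at [0.4716 0.2601 0.1158] [-1.7996e+02  1.0000e-02  1.7649e+02]
```

Request:
apply_moves:
  targets:
    - {"jaw": -1, "dx": 0.03, "dy": 0.2, "dz": 0, "roll": 0}
    - {"jaw": -1, "dx": 0, "dy": 0, "dz": 1, "roll": 0}
    - {"jaw": -1, "dx": 0, "dy": 0, "dz": 1, "roll": 0}
    - {"jaw": -1, "dx": 0, "dy": 0, "dz": 0, "roll": 0}
    - {"jaw": -1, "dx": 0, "dy": 0, "dz": 0, "roll": 0}

```text
t: 15.6
eef_pos: [0.4703, 0.2635, 0.095]
tcp_rot: [-179.9, -0.1, 176.7]
ft_force: [0.1, -0.2, -0.7]
width: 0.226
grip_force: 43.6
```

```bash
python3 - <<'E'
from h import *
go([.4714,.2620,.059],176.5)
E
```

```text
shift [-0.13 -0.14  3.6 ] roll 0.17617052902332375 at [0.4703 0.2635 0.095 ] [-1.7995e+02 -7.0000e-02  1.7668e+02]
```

Request:
apply_moves:
  targets:
    - {"jaw": -1, "dx": 0, "dy": 0, "dz": 1, "roll": 0}
    - {"jaw": -1, "dx": 0, "dy": 0, "dz": 1, "roll": 0}
    - {"jaw": -1, "dx": 0, "dy": 0, "dz": 0.8, "roll": 0}
    - {"jaw": -1, "dx": 0, "dy": 0, "dz": 0, "roll": 0}

```text
t: 16.0
eef_pos: [0.4693, 0.2632, 0.0658]
tcp_rot: [-179.9, -0.2, 176.7]
ft_force: [-0.3, -0.6, -1.3]
width: 0.225
grip_force: 43.8
```

Request:
apply_moves:
  targets:
    - {"jaw": -1, "dx": -0.15, "dy": -0.1, "dz": 0.2, "roll": 0}
    - {"jaw": -1, "dx": 0, "dy": 0, "dz": 0.2, "roll": 0}
    - {"jaw": -1, "dx": 0, "dy": 0, "dz": 0.2, "roll": 0}
    - {"jaw": -1, "dx": 0, "dy": 0, "dz": 0, "roll": 0}

```text
t: 16.4
eef_pos: [0.4722, 0.2627, 0.0616]
tcp_rot: [-180.0, -0.0, 176.7]
ft_force: [-0.9, -0.4, 0.2]
width: 0.221
grip_force: 43.8
```

Request:
apply_moves:
  targets:
    - {"jaw": -1, "dx": 0, "dy": 0, "dz": 0.1, "roll": 0}
    - {"jaw": -1, "dx": 0, "dy": 0, "dz": 0, "roll": 0}

```text
t: 16.6
eef_pos: [0.4722, 0.2628, 0.0608]
tcp_rot: [180.0, 0.0, 176.7]
ft_force: [0.7, -0.1, -1.4]
width: 0.222
grip_force: 43.8
```

Request:
apply_moves:
  targets:
    - {"jaw": -1, "dx": 0, "dy": 0, "dz": 0.1, "roll": 0}
    - {"jaw": -1, "dx": 0, "dy": 0, "dz": 0.1, "roll": 0}
    - {"jaw": -1, "dx": 0, "dy": 0, "dz": 0, "roll": 0}
    - {"jaw": -1, "dx": 0, "dy": 0, "dz": 0, "roll": 0}

```text
t: 17.0
eef_pos: [0.4723, 0.2628, 0.0589]
tcp_rot: [180.0, 0.0, 176.7]
ft_force: [0.2, -0.5, -0.5]
width: 0.225
grip_force: 44.0
```

Request:
apply_moves:
  targets:
    - {"jaw": -1, "dx": 0, "dy": 0, "dz": 0.1, "roll": 0}
    - {"jaw": -1, "dx": 0, "dy": 0, "dz": 0, "roll": 0}

```text
t: 17.2
eef_pos: [0.4724, 0.2628, 0.0588]
tcp_rot: [180.0, 0.0, 176.7]
ft_force: [-1.8, -1.1, 5.1]
width: 0.222
grip_force: 44.8
```

Request:
apply_moves:
  targets:
    - {"jaw": -1, "dx": 0, "dy": 0, "dz": 0.1, "roll": 0}
    - {"jaw": -1, "dx": 0, "dy": 0, "dz": 0, "roll": 0}

```text
t: 17.4
eef_pos: [0.4724, 0.2628, 0.0588]
tcp_rot: [180.0, 0.0, 176.7]
ft_force: [-3.9, -2.7, 11.2]
width: 0.228
grip_force: 45.6
```

Request:
apply_moves:
  targets:
    - {"jaw": 0.1, "dx": 0, "dy": 0, "dz": 0, "roll": 0}
    - {"jaw": 0.1, "dx": 0, "dy": 0, "dz": 0, "roll": 0}
    - {"jaw": 0.1, "dx": 0, "dy": 0, "dz": 0, "roll": 0}
    - {"jaw": 0.1, "dx": 0, "dy": 0, "dz": -4.5, "roll": 0}
    - {"jaw": 0.1, "dx": 0, "dy": 0, "dz": -4.5, "roll": 0}
    - {"jaw": 0.1, "dx": 0, "dy": 0, "dz": 0, "roll": 0}

```text
t: 18.0
eef_pos: [0.4769, 0.2651, 0.1532]
tcp_rot: [179.5, 0.7, 176.7]
ft_force: [1.1, 0.2, 0.5]
width: 0.546
grip_force: 0.0
```

Request:
apply_moves:
  targets:
    - {"jaw": 0.1, "dx": -1.49, "dy": -4.25, "dz": 0, "roll": 0}
    - {"jaw": 0.1, "dx": -1.49, "dy": -4.25, "dz": 0, "roll": 0}
    - {"jaw": 0.1, "dx": -1.49, "dy": -4.25, "dz": 0, "roll": 0}
    - {"jaw": 0.1, "dx": -1.49, "dy": -4.25, "dz": 0, "roll": 0}
    - {"jaw": 0.1, "dx": -1.49, "dy": -4.25, "dz": 0, "roll": 0}
    - {"jaw": 0.1, "dx": -1.49, "dy": -4.25, "dz": 0, "roll": 0}
    - {"jaw": 0.1, "dx": -1.49, "dy": -4.25, "dz": 0, "roll": 0}
    - {"jaw": 0.1, "dx": -1.49, "dy": -4.25, "dz": 0, "roll": 0}
    - {"jaw": 0.1, "dx": 0, "dy": 0, "dz": 0, "roll": -7.1}
    - {"jaw": 0.1, "dx": 0, "dy": 0, "dz": 0, "roll": -7.1}
    - {"jaw": 0.1, "dx": 0, "dy": 0, "dz": 0, "roll": 0}
    - {"jaw": 0.1, "dx": 0, "dy": 0, "dz": 0, "roll": 0}

```text
t: 19.2
eef_pos: [0.5713, -0.0832, 0.1462]
tcp_rot: [180.0, -0.0, -169.2]
ft_force: [-1.1, 0.3, 0.3]
width: 0.546
grip_force: 0.0
```

```bash
python3 - <<'E'
from h import *
i,w=snap("wrist","cb"); go([.572,-.0836,.046],190.9)
t,tw=snap("top","tcb")
for c,s,p in blobs(w,(0,0,0),(180,255,45),(120,60,420,260),400): print(c.round(1),s,cast(i,c,.04)[0].round(4))
print(proj(i,[.572,-.0836,.04]))
cv2.imwrite("pics/cb_c.png",np.hstack([w[40:300,120:400], tw[100:360,150:400]]))
E
```

```text
shift [-0.05 -0.06 10.03] roll -0.10104059569403034 at [ 0.5714 -0.0831  0.1463] [ 1.7998e+02 -3.0000e-02 -1.6920e+02]
[258.2 190.5] [ 236  160   46   66 2756] [ 0.5702 -0.0841  0.04  ]
[[258.44854135 192.82634604]]
```

View pics/cb_c.png

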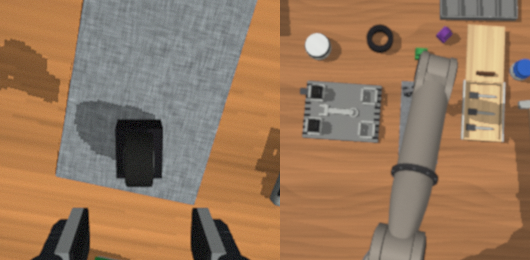

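The wrist crop shows caster B square between the fingers at crop px (139,150). The top view shows caster A sitting in fork2 at crop px (313,128).

Request:
apply_moves:
  targets:
    - {"jaw": 0.1, "dx": 0, "dy": 0, "dz": 3, "roll": 0}
    - {"jaw": 0.1, "dx": 0, "dy": 0, "dz": 3, "roll": 0}
    - {"jaw": 0.1, "dx": 0, "dy": 0, "dz": 2, "roll": 0}
    - {"jaw": 0.1, "dx": 0, "dy": 0, "dz": 2, "roll": 0}
    - {"jaw": 0.1, "dx": 0, "dy": 0, "dz": 0, "roll": 0}
    - {"jaw": -1, "dx": 0, "dy": 0, "dz": 0, "roll": 0}
    - {"jaw": -1, "dx": 0, "dy": 0, "dz": 0, "roll": 0}
    - {"jaw": -1, "dx": 0, "dy": 0, "dz": 0, "roll": 0}
    - {"jaw": -1, "dx": 0, "dy": 0, "dz": 0, "roll": 0}
    - {"jaw": -1, "dx": 0, "dy": 0, "dz": 0, "roll": 0}
  squeeze: 40

```text
t: 20.3
eef_pos: [0.5728, -0.0838, 0.0482]
tcp_rot: [-180.0, 0.2, -169.1]
ft_force: [0.2, -0.2, 5.1]
width: 0.223
grip_force: 41.6
```

Request:
apply_moves:
  targets:
    - {"jaw": -1, "dx": 0, "dy": 0, "dz": -2, "roll": 0}
    - {"jaw": -1, "dx": 0, "dy": 0, "dz": -3, "roll": 0}
    - {"jaw": -1, "dx": 0, "dy": 0, "dz": -3, "roll": 0}
    - {"jaw": -1, "dx": 0, "dy": 0, "dz": 0, "roll": 7.1}
    - {"jaw": -1, "dx": 0, "dy": 0, "dz": 0, "roll": 7.2}
    - {"jaw": -1, "dx": 0, "dy": 0, "dz": 0, "roll": 0}
    - {"jaw": -1, "dx": 0, "dy": 0, "dz": 0, "roll": 0}
    - {"jaw": -1, "dx": 0, "dy": 0, "dz": 0, "roll": 0}

```text
t: 21.1
eef_pos: [0.5712, -0.0834, 0.1262]
tcp_rot: [180.0, -0.1, 176.7]
ft_force: [0.8, 0.2, -0.5]
width: 0.224
grip_force: 40.7
```

```bash
python3 - <<'E'
from h import *
s=telemetry.get_state(); t=s["eef_pos"]; y=s["tcp_rot"][2]
i,w=snap("wrist","hb"); go([.5710,.0860,.12],176.5)
g=cv2.cvtColor(w,cv2.COLOR_BGR2GRAY).astype(int); col=g[160:250,255:265].mean(1)
r=160+np.argmax(col<70); print("front bottom edge row",r, col[r-160-2:r-160+3].round())
G=g[r+18]; b=np.where(G[200:320]<60)[0]+200; print("cols",b.min(),b.max())
print(intool(i,[(260,r-.5)],t[2]-.038,t,y).round(1))
E
```

```text
shift [ 1.01 16.92  0.64] roll 0.15951864239909241 at [ 0.5712 -0.0835  0.1263] [ 1.7999e+02 -5.0000e-02  1.7666e+02]
front bottom edge row 197 [129.  88.  38.  10.  16.]
cols 224 296
[[20.4  0.4 38. ]]
```

Request:
apply_moves:
  targets:
    - {"jaw": -1, "dx": 0.22, "dy": 3.4, "dz": 0, "roll": 0.1}
    - {"jaw": -1, "dx": 0.22, "dy": 3.4, "dz": 0, "roll": 0}
    - {"jaw": -1, "dx": 0.22, "dy": 3.4, "dz": 0, "roll": 0}
    - {"jaw": -1, "dx": 0.22, "dy": 3.4, "dz": 0, "roll": 0}
    - {"jaw": -1, "dx": 0.22, "dy": 3.4, "dz": 0, "roll": 0}
    - {"jaw": -1, "dx": 0, "dy": 0, "dz": 1, "roll": 0}
    - {"jaw": -1, "dx": 0, "dy": 0, "dz": 1, "roll": 0}
    - {"jaw": -1, "dx": 0, "dy": 0, "dz": 0, "roll": 0}
    - {"jaw": -1, "dx": 0, "dy": 0, "dz": 0, "roll": 0}
    - {"jaw": -1, "dx": 0, "dy": 0, "dz": 0, "roll": 0}

```text
t: 22.15
eef_pos: [0.5714, 0.0851, 0.1071]
tcp_rot: [-180.0, 0.0, 176.3]
ft_force: [-0.5, -1.0, -1.1]
width: 0.222
grip_force: 40.7
```

```bash
python3 - <<'E'
from h import *
snap("wrist","pb"); go([.5698,.0860,.0602],176.5)
E
```

```text
shift [0.17 0.04 4.7 ] roll -0.13069015590042454 at [0.5714 0.0855 0.1072] [-1.7999e+02  5.0000e-02  1.7637e+02]
```

Request:
apply_moves:
  targets:
    - {"jaw": -1, "dx": 0.12, "dy": 0.0, "dz": 0, "roll": 0}
    - {"jaw": -1, "dx": 0, "dy": 0, "dz": 1, "roll": 0}
    - {"jaw": -1, "dx": 0, "dy": 0, "dz": 1, "roll": 0}
    - {"jaw": -1, "dx": 0, "dy": 0, "dz": 1, "roll": 0}
    - {"jaw": -1, "dx": 0, "dy": 0, "dz": 1, "roll": 0}
    - {"jaw": -1, "dx": 0, "dy": 0, "dz": 0, "roll": 0}
    - {"jaw": -1, "dx": 0, "dy": 0, "dz": 0, "roll": 0}

```text
t: 22.9
eef_pos: [0.5695, 0.0868, 0.0662]
tcp_rot: [-180.0, -0.1, 176.5]
ft_force: [-0.3, -0.2, -0.7]
width: 0.226
grip_force: 40.7
```

Request:
apply_moves:
  targets:
    - {"jaw": -1, "dx": 0, "dy": 0, "dz": 0.2, "roll": 0}
    - {"jaw": -1, "dx": 0, "dy": 0, "dz": 0.2, "roll": 0}
    - {"jaw": -1, "dx": 0, "dy": 0, "dz": 0.1, "roll": 0}
    - {"jaw": -1, "dx": 0, "dy": 0, "dz": 0.1, "roll": 0}
    - {"jaw": -1, "dx": 0, "dy": 0, "dz": 0, "roll": 0}

```text
t: 23.4
eef_pos: [0.5697, 0.0869, 0.0607]
tcp_rot: [180.0, -0.0, 176.5]
ft_force: [-1.1, -0.2, -1.0]
width: 0.226
grip_force: 40.7
```

Request:
apply_moves:
  targets:
    - {"jaw": -1, "dx": 0, "dy": 0, "dz": 0.1, "roll": 0}
    - {"jaw": -1, "dx": 0, "dy": 0, "dz": 0, "roll": 0}

```text
t: 23.6
eef_pos: [0.5699, 0.0869, 0.0603]
tcp_rot: [180.0, 0.0, 176.5]
ft_force: [-1.3, -0.0, 2.1]
width: 0.227
grip_force: 41.1
```

Request:
apply_moves:
  targets:
    - {"jaw": -1, "dx": 0, "dy": 0, "dz": 0.1, "roll": 0}
    - {"jaw": -1, "dx": 0, "dy": 0, "dz": 0, "roll": 0}

```text
t: 23.8
eef_pos: [0.5699, 0.0869, 0.0602]
tcp_rot: [180.0, 0.0, 176.5]
ft_force: [-2.9, -0.1, 7.4]
width: 0.229
grip_force: 42.0
```

Request:
apply_moves:
  targets:
    - {"jaw": 0.1, "dx": 0, "dy": 0, "dz": 0, "roll": 0}
    - {"jaw": 0.1, "dx": 0, "dy": 0, "dz": 0, "roll": 0}
    - {"jaw": 0.1, "dx": 0, "dy": 0, "dz": 0, "roll": 0}
    - {"jaw": 0.1, "dx": 0, "dy": 0, "dz": -4.8, "roll": 0}
    - {"jaw": 0.1, "dx": 0, "dy": 0, "dz": -4.8, "roll": 0}
    - {"jaw": 0.1, "dx": 0, "dy": 0, "dz": -4, "roll": 0}
    - {"jaw": 0.1, "dx": 0, "dy": 0, "dz": 0, "roll": 8.2}
    - {"jaw": 0.1, "dx": 0, "dy": 0, "dz": 0, "roll": 8.2}
    - {"jaw": 0.1, "dx": 0, "dy": 0, "dz": 0, "roll": 8.2}
    - {"jaw": 0.1, "dx": 0, "dy": 0, "dz": 0, "roll": 8.2}
    - {"jaw": 0.1, "dx": 0, "dy": 0, "dz": 0, "roll": 8.2}
    - {"jaw": 0.1, "dx": 0, "dy": 0, "dz": 0, "roll": 8.2}

```text
t: 25.0
eef_pos: [0.5697, 0.0869, 0.1944]
tcp_rot: [-180.0, -0.0, 126.9]
ft_force: [0.1, -0.5, 0.3]
width: 0.553
grip_force: 0.0
```

Request:
apply_moves:
  targets:
    - {"jaw": 0.1, "dx": 0, "dy": 0, "dz": 0, "roll": 8.2}
    - {"jaw": 0.1, "dx": 0, "dy": 0, "dz": 0, "roll": 8.2}
    - {"jaw": 0.1, "dx": 0, "dy": 0, "dz": 0, "roll": 8.2}
    - {"jaw": 0.1, "dx": 0, "dy": 0, "dz": 0, "roll": 8.2}
    - {"jaw": 0.1, "dx": 0, "dy": 0, "dz": 0, "roll": 8.0}
    - {"jaw": 0.1, "dx": 0, "dy": 0, "dz": 0, "roll": 0}
    - {"jaw": 0.1, "dx": 0, "dy": 0, "dz": 0, "roll": 0}

```text
t: 25.7
eef_pos: [0.5697, 0.087, 0.1945]
tcp_rot: [-180.0, 0.0, 86.7]
ft_force: [0.3, -1.1, -0.5]
width: 0.551
grip_force: 0.0
```

```bash
python3 - <<'E'
from h import *
snap("wrist","v3"); go([.498,-.29,.2],86.5)
E
```

```text
shift [-38.05  -4.94  -0.54] roll 0.13128036513296593 at [0.5697 0.087  0.1946] [-179.99    0.     86.63]
```

Request:
apply_moves:
  targets:
    - {"jaw": 0.1, "dx": -4.76, "dy": -0.61, "dz": 0, "roll": 0}
    - {"jaw": 0.1, "dx": -4.76, "dy": -0.61, "dz": 0, "roll": 0}
    - {"jaw": 0.1, "dx": -4.76, "dy": -0.61, "dz": 0, "roll": 0}
    - {"jaw": 0.1, "dx": -4.76, "dy": -0.61, "dz": 0, "roll": 0}
    - {"jaw": 0.1, "dx": -4.76, "dy": -0.61, "dz": 0, "roll": 0}
    - {"jaw": 0.1, "dx": -4.76, "dy": -0.61, "dz": 0, "roll": 0}
    - {"jaw": 0.1, "dx": -4.76, "dy": -0.61, "dz": 0, "roll": 0}
    - {"jaw": 0.1, "dx": -4.76, "dy": -0.61, "dz": 0, "roll": 0}
    - {"jaw": 0.1, "dx": 0, "dy": 0, "dz": 0, "roll": 0}
    - {"jaw": 0.1, "dx": 0, "dy": 0, "dz": 0, "roll": 0}
    - {"jaw": 0.1, "dx": 0, "dy": 0, "dz": 0, "roll": 0}

```text
t: 26.85
eef_pos: [0.4984, -0.2887, 0.1944]
tcp_rot: [180.0, -0.1, 86.6]
ft_force: [0.4, 0.2, 0.1]
width: 0.553
grip_force: 0.0
```

```bash
python3 - <<'E'
from h import *
i,w=snap("wrist","p1"); 
for c,s,p in blobs(w,(0,0,30),(180,95,105),(130,30,400,200),100):
    W=cast(i,p,.015)[:,:2].astype(np.float32); print(c.round(1),s,cast(i,c,.015)[0].round(4),cv2.minAreaRect(W))
go([.4724,-.2488,.1],86.5)
_,v=load("v3")
cv2.imwrite("pics/p1_c.png",np.hstack([w[20:260,110:430],cv2.resize(v[20:290,60:480],(373,240))]))
E
```

```text
[230.2 127.8] [218 112  25  33 740] [ 0.4721 -0.249   0.015 ] ((0.4720213711261749, -0.24938665330410004), (0.02956937998533249, 0.02219010889530182), 86.59785461425781)
[285.3 132.3] [274 117  25  32 727] [ 0.5231 -0.2562  0.015 ] ((0.5235706567764282, -0.2566232681274414), (0.028886351734399796, 0.02214294672012329), 86.59536743164062)
[343.7 134.7] [332 119  26  33 768] [ 0.5777 -0.2617  0.015 ] ((0.5779207348823547, -0.26220983266830444), (0.02995935268700123, 0.022438885644078255), 86.59736633300781)
shift [ 3.76 -2.85  9.45] roll 0.2061585012234275 at [ 0.4987 -0.2881  0.1945] [ 1.7999e+02 -9.0000e-02  8.6710e+01]
```

View pics/p1_c.png

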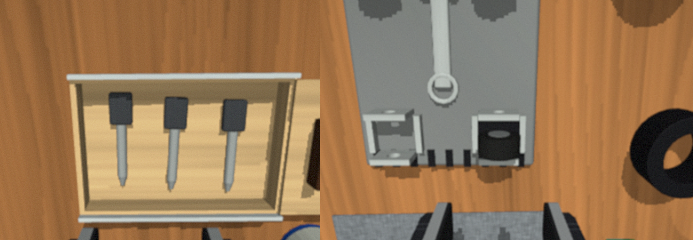

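Request:
apply_moves:
  targets:
    - {"jaw": -0.18, "dx": 1.88, "dy": -1.45, "dz": 3, "roll": 0.1}
    - {"jaw": -0.18, "dx": 1.88, "dy": -1.45, "dz": 3, "roll": 0}
    - {"jaw": -0.18, "dx": 0, "dy": 0, "dz": 4, "roll": 0}
    - {"jaw": -0.18, "dx": 0, "dy": 0, "dz": 3, "roll": 0}
    - {"jaw": -0.18, "dx": 0, "dy": 0, "dz": 0, "roll": 0}
    - {"jaw": -0.18, "dx": 0, "dy": 0, "dz": 0, "roll": 0}
    - {"jaw": -0.18, "dx": 0, "dy": 0, "dz": 0, "roll": 0}

```text
t: 27.6
eef_pos: [0.4729, -0.2514, 0.0667]
tcp_rot: [179.8, 0.1, 86.5]
ft_force: [0.5, -0.3, -0.1]
width: 0.409
grip_force: 0.0
```

```bash
python3 - <<'E'
from h import *
go([.4720,-.249,.0075],86.6)
E
```

```text
shift [ 0.24 -0.13  5.92] roll -0.1372895729019774 at [ 0.4729 -0.2514  0.0667] [1.7979e+02 8.0000e-02 8.6460e+01]
```

Request:
apply_moves:
  targets:
    - {"jaw": -0.18, "dx": 0.25, "dy": -0.1, "dz": 2, "roll": 0}
    - {"jaw": -0.18, "dx": 0, "dy": 0, "dz": 2, "roll": 0}
    - {"jaw": -0.18, "dx": 0, "dy": 0, "dz": 1.4, "roll": 0}
    - {"jaw": -0.18, "dx": 0, "dy": 0, "dz": 0.45, "roll": 0}
    - {"jaw": -0.18, "dx": 0, "dy": 0, "dz": 0, "roll": 0}
    - {"jaw": -0.18, "dx": 0, "dy": 0, "dz": 0, "roll": 0}

```text
t: 28.2
eef_pos: [0.471, -0.249, 0.0072]
tcp_rot: [179.9, 0.0, 86.4]
ft_force: [0.1, -0.5, 0.2]
width: 0.409
grip_force: 0.0
```

Request:
apply_moves:
  targets:
    - {"jaw": -1, "dx": 0, "dy": 0, "dz": 0, "roll": 0}
    - {"jaw": -1, "dx": 0, "dy": 0, "dz": 0, "roll": 0}
    - {"jaw": -1, "dx": 0, "dy": 0, "dz": 0, "roll": 0}
    - {"jaw": -1, "dx": 0, "dy": 0, "dz": 0, "roll": 0}
    - {"jaw": -1, "dx": 0, "dy": 0, "dz": 0, "roll": 0}
  squeeze: 70

```text
t: 28.7
eef_pos: [0.4712, -0.249, 0.0076]
tcp_rot: [179.9, 0.0, 86.4]
ft_force: [-1.6, 1.5, 6.0]
width: 0.227
grip_force: 68.8
```

Request:
apply_moves:
  targets:
    - {"jaw": -1, "dx": 0, "dy": 0, "dz": -3, "roll": 0}
    - {"jaw": -1, "dx": 0, "dy": 0, "dz": -4, "roll": 0}
    - {"jaw": -1, "dx": 0, "dy": 0, "dz": -4, "roll": 0}
    - {"jaw": -1, "dx": 0, "dy": 0, "dz": -4, "roll": 0}
    - {"jaw": -1, "dx": 4.77, "dy": -0.26, "dz": 0, "roll": 0}
    - {"jaw": -1, "dx": 4.77, "dy": -0.26, "dz": 0, "roll": 0}
    - {"jaw": -1, "dx": 4.77, "dy": -0.26, "dz": 0, "roll": 0}
    - {"jaw": -1, "dx": 4.77, "dy": -0.26, "dz": 0, "roll": 0}
    - {"jaw": -1, "dx": 4.77, "dy": -0.26, "dz": 0, "roll": 0}
    - {"jaw": -1, "dx": 4.77, "dy": -0.26, "dz": 0, "roll": 0}
    - {"jaw": -1, "dx": 4.77, "dy": -0.26, "dz": 0, "roll": 0}
    - {"jaw": -1, "dx": 4.77, "dy": -0.26, "dz": 0, "roll": 0}

```text
t: 29.9
eef_pos: [0.4732, 0.1357, 0.1566]
tcp_rot: [180.0, -0.0, 86.4]
ft_force: [0.8, -0.8, 0.3]
width: 0.233
grip_force: 68.4
```

Request:
apply_moves:
  targets:
    - {"jaw": -1, "dx": 4.77, "dy": -0.26, "dz": 0, "roll": 0}
    - {"jaw": -1, "dx": 4.77, "dy": -0.26, "dz": 0, "roll": 0}
    - {"jaw": -1, "dx": 4.77, "dy": -0.26, "dz": 0, "roll": 0}
    - {"jaw": -1, "dx": 4.77, "dy": -0.26, "dz": 0, "roll": 0}
    - {"jaw": -1, "dx": 4.77, "dy": -0.26, "dz": 0, "roll": 0}
    - {"jaw": -1, "dx": 0, "dy": 0, "dz": 2, "roll": 0}
    - {"jaw": -1, "dx": 0, "dy": 0, "dz": 4, "roll": 0}
    - {"jaw": -1, "dx": 0, "dy": 0, "dz": 3, "roll": 0}
    - {"jaw": -1, "dx": 0, "dy": 0, "dz": 0, "roll": 0}
    - {"jaw": -1, "dx": 0, "dy": 0, "dz": 0, "roll": 0}

```text
t: 30.9
eef_pos: [0.4757, 0.3725, 0.0664]
tcp_rot: [-180.0, 0.0, 86.4]
ft_force: [0.6, 0.2, -0.1]
width: 0.235
grip_force: 68.4
```

```bash
python3 - <<'E'
from h import *
i,w=snap("wrist","q1"); go([.4762,.3729,.0326],86.5)
si,sw=snap("scene","sq1"); print(proj(si,[.47,.33,.04]))
u,v=proj(si,[.47,.33,.04])[0].astype(int)
cv2.imwrite("pics/q1_c.png",np.hstack([w[100:384,120:400],cv2.resize(sw[v-40:v+31,u-45:u+45],(360,284),interpolation=cv2.INTER_CUBIC)]))
E
```

```text
shift [-0.03 -0.07  3.53] roll -0.1348373020189797 at [0.4768 0.3732 0.0679] [ 1.7987e+02 -1.0000e-01  8.6370e+01]
[[354.98004994 265.47795112]]
```

View pics/q1_c.png

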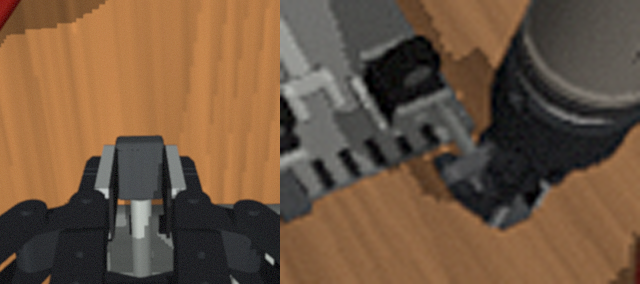

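```bash
python3 - <<'E'
from h import *
i,w=load("q1"); t=[.4765,.3730,.0675]
print(intool(i,[(120+117,236),(120+163,236),(120+140,236+62)],t[2]+.0075,t,86.4).round(1))
g=cv2.cvtColor(w,cv2.COLOR_BGR2GRAY).astype(int)
print(g[225:245,260].tolist()); print(g[290:304,260].tolist())
for r in (305,320,340): print(r,g[r,245:275].tolist())
E
```

```text
[[ 17.3 -11.8  -7.5]
 [ 17.3   8.1  -7.5]
 [-14.2  -1.9  -7.5]]
[134, 132, 137, 136, 135, 137, 135, 134, 138, 134, 110, 66, 52, 48, 52, 51, 59, 62, 72, 76]
[81, 75, 80, 76, 78, 77, 78, 77, 68, 72, 113, 154, 184, 190]
305 [65, 55, 55, 54, 59, 79, 115, 141, 156, 167, 178, 185, 191, 197, 194, 188, 188, 188, 183, 183, 180, 173, 161, 151, 135, 116, 84, 60, 58, 52]
320 [128, 105, 93, 80, 51, 48, 103, 137, 145, 161, 169, 179, 185, 192, 189, 189, 189, 185, 185, 185, 180, 174, 162, 124, 94, 86, 85, 85, 85, 84]
340 [78, 81, 82, 82, 83, 79, 84, 97, 107, 112, 115, 119, 127, 129, 127, 131, 121, 124, 120, 120, 118, 114, 108, 101, 93, 90, 77, 82, 78, 81]
```

Request:
apply_moves:
  targets:
    - {"jaw": -1, "dx": 0, "dy": -0.05, "dz": 1.5, "roll": 0}
    - {"jaw": -1, "dx": 0, "dy": 0, "dz": 1.5, "roll": 0}
    - {"jaw": -1, "dx": 0, "dy": 0, "dz": 0.5, "roll": 0}
    - {"jaw": -1, "dx": 0, "dy": 0, "dz": 0, "roll": 0}
    - {"jaw": -1, "dx": 0, "dy": 0, "dz": 0, "roll": 0}

```text
t: 31.5
eef_pos: [0.4751, 0.3726, 0.031]
tcp_rot: [-180.0, 0.0, 86.4]
ft_force: [-0.3, 0.2, -0.3]
width: 0.224
grip_force: 68.4
```

```bash
python3 - <<'E'
from h import *
go([.4762,.3729,.0326],86.5);go([.4719,.3030,.0326],86.5)
E
```

```text
shift [ 0.04  0.11 -0.16] roll -0.12358500435783526 at [0.4751 0.3726 0.031 ] [-1.7999e+02  2.0000e-02  8.6380e+01]
shift [-6.97  0.12 -0.16] roll -0.12358500435783526 at [0.4751 0.3726 0.031 ] [-1.7999e+02  2.0000e-02  8.6380e+01]
```

Request:
apply_moves:
  targets:
    - {"jaw": -1, "dx": 0, "dy": 0.1, "dz": -0.15, "roll": 0}
    - {"jaw": -1, "dx": 0, "dy": 0, "dz": 0, "roll": 0}
    - {"jaw": -1, "dx": -0.6, "dy": 0, "dz": 0, "roll": 0}
    - {"jaw": -1, "dx": -0.6, "dy": 0, "dz": 0, "roll": 0}
    - {"jaw": -1, "dx": -0.6, "dy": 0, "dz": 0, "roll": 0}
    - {"jaw": -1, "dx": -0.6, "dy": 0, "dz": 0, "roll": 0}
    - {"jaw": -1, "dx": 0, "dy": 0, "dz": 0, "roll": 0}

```text
t: 32.2
eef_pos: [0.4749, 0.3468, 0.0328]
tcp_rot: [-180.0, 0.1, 86.3]
ft_force: [0.6, -0.4, -0.8]
width: 0.233
grip_force: 68.4
```

Request:
apply_moves:
  targets:
    - {"jaw": -1, "dx": -0.5, "dy": 0, "dz": 0, "roll": 0}
    - {"jaw": -1, "dx": -0.5, "dy": 0, "dz": 0, "roll": 0}
    - {"jaw": -1, "dx": 0, "dy": 0, "dz": 0, "roll": 0}

```text
t: 32.5
eef_pos: [0.4741, 0.3375, 0.0328]
tcp_rot: [-180.0, 0.0, 86.3]
ft_force: [0.7, 0.3, -1.3]
width: 0.231
grip_force: 68.4
```

Moving freely with no resistance, so I continue.

Request:
apply_moves:
  targets:
    - {"jaw": -1, "dx": -0.5, "dy": 0, "dz": 0, "roll": 0}
    - {"jaw": -1, "dx": -0.5, "dy": 0, "dz": 0, "roll": 0}
    - {"jaw": -1, "dx": 0, "dy": 0, "dz": 0, "roll": 0}

```text
t: 32.8
eef_pos: [0.4735, 0.3274, 0.0327]
tcp_rot: [-180.0, 0.1, 86.3]
ft_force: [1.4, 0.1, 0.2]
width: 0.232
grip_force: 68.4
```

Request:
apply_moves:
  targets:
    - {"jaw": -1, "dx": -0.5, "dy": 0, "dz": 0, "roll": 0}
    - {"jaw": -1, "dx": -0.5, "dy": 0, "dz": 0, "roll": 0}
    - {"jaw": -1, "dx": 0, "dy": 0, "dz": 0, "roll": 0}

```text
t: 33.1
eef_pos: [0.4729, 0.3174, 0.0328]
tcp_rot: [-180.0, 0.0, 86.3]
ft_force: [-1.1, -0.1, -0.3]
width: 0.231
grip_force: 68.4
```

Request:
apply_moves:
  targets:
    - {"jaw": -1, "dx": -0.4, "dy": 0, "dz": 0, "roll": 0}
    - {"jaw": -1, "dx": -0.4, "dy": 0, "dz": 0, "roll": 0}
    - {"jaw": -1, "dx": 0, "dy": 0, "dz": 0, "roll": 0}

```text
t: 33.4
eef_pos: [0.4723, 0.3098, 0.0328]
tcp_rot: [180.0, 0.0, 86.3]
ft_force: [0.2, -0.3, -0.4]
width: 0.227
grip_force: 68.4
```

Request:
apply_moves:
  targets:
    - {"jaw": -1, "dx": -0.3, "dy": 0, "dz": 0, "roll": 0}
    - {"jaw": -1, "dx": -0.2, "dy": 0, "dz": 0, "roll": 0}
    - {"jaw": -1, "dx": 0, "dy": 0, "dz": 0, "roll": 0}

```text
t: 33.7
eef_pos: [0.472, 0.3053, 0.0328]
tcp_rot: [180.0, 0.0, 86.4]
ft_force: [-0.6, 0.7, -0.4]
width: 0.226
grip_force: 68.4
```

Request:
apply_moves:
  targets:
    - {"jaw": -1, "dx": -0.2, "dy": 0, "dz": 0, "roll": 0}
    - {"jaw": -1, "dx": 0, "dy": 0, "dz": 0, "roll": 0}

```text
t: 33.9
eef_pos: [0.4719, 0.3045, 0.0329]
tcp_rot: [180.0, -0.1, 86.4]
ft_force: [-0.3, 1.1, -0.9]
width: 0.229
grip_force: 68.3
```

Request:
apply_moves:
  targets:
    - {"jaw": -1, "dx": -0.15, "dy": 0, "dz": 0, "roll": 0}
    - {"jaw": -1, "dx": 0, "dy": 0, "dz": 0, "roll": 0}

```text
t: 34.1
eef_pos: [0.4718, 0.3044, 0.033]
tcp_rot: [179.9, -0.2, 86.4]
ft_force: [1.6, 4.1, -2.6]
width: 0.234
grip_force: 68.3
```

Request:
apply_moves:
  targets:
    - {"jaw": -1, "dx": -0.2, "dy": 0, "dz": 0, "roll": 0}
    - {"jaw": -1, "dx": 0, "dy": 0, "dz": 0, "roll": 0}

```text
t: 34.3
eef_pos: [0.4718, 0.3043, 0.0331]
tcp_rot: [179.9, -0.3, 86.5]
ft_force: [1.6, 7.4, -4.7]
width: 0.23
grip_force: 68.4
```

Request:
apply_moves:
  targets:
    - {"jaw": -0.2, "dx": 0, "dy": 0, "dz": 0, "roll": 0}
    - {"jaw": -0.2, "dx": 0, "dy": 0, "dz": 0, "roll": 0}
    - {"jaw": -0.2, "dx": 0, "dy": 0, "dz": 0, "roll": 0}
    - {"jaw": -0.2, "dx": 0, "dy": 0, "dz": 0, "roll": 0}
    - {"jaw": -0.2, "dx": 0, "dy": 0, "dz": -3, "roll": 0}
    - {"jaw": -0.2, "dx": 0, "dy": 0, "dz": -4.5, "roll": 0}
    - {"jaw": -0.2, "dx": 0, "dy": 0, "dz": -4.5, "roll": 0}
    - {"jaw": -0.2, "dx": -4.5, "dy": 0, "dz": 0, "roll": 0}
    - {"jaw": -0.2, "dx": -4.5, "dy": 0, "dz": 0, "roll": 0}
    - {"jaw": -0.2, "dx": -4.5, "dy": 0, "dz": 0, "roll": 0}
    - {"jaw": -0.2, "dx": 0, "dy": 0, "dz": 0, "roll": 0}
    - {"jaw": -0.2, "dx": 0, "dy": 0, "dz": 0, "roll": 0}

```text
t: 35.5
eef_pos: [0.4631, 0.1637, 0.153]
tcp_rot: [-180.0, -0.0, 86.1]
ft_force: [-0.2, 1.1, -0.3]
width: 0.405
grip_force: 0.0
```

```bash
python3 - <<'E'
from h import *
i,w=snap("wrist","r1"); go([.5234,-.2563,.1],86.5)
print("cols/rows of cheek +y outer, tab end expected:",proj(i,[[.4710,.2880,.035],[.4728,.3180,.040]]).round(0))
cv2.imwrite("pics/r1_c.png",cv2.resize(w[0:200,150:400],(750,600)))
E
```

```text
shift [-41.71   8.73   5.25] roll -0.17613684941181873 at [0.463  0.1655 0.1528] [-1.7999e+02 -4.0000e-02  8.6320e+01]
cols/rows of cheek +y outer, tab end expected: [[261.  12.]
 [260. -42.]]
```

View pics/r1_c.png

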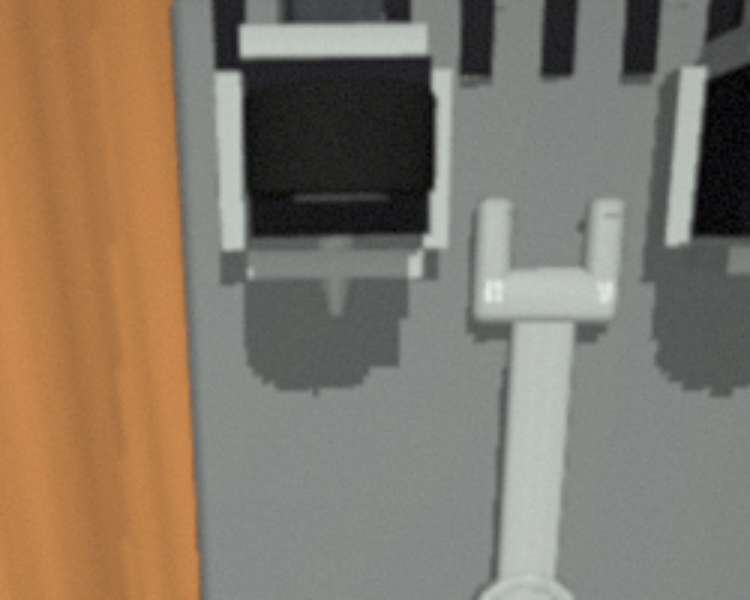

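Request:
apply_moves:
  targets:
    - {"jaw": -0.18, "dx": -4.63, "dy": 0.97, "dz": 0, "roll": 0}
    - {"jaw": -0.18, "dx": -4.63, "dy": 0.97, "dz": 0, "roll": 0}
    - {"jaw": -0.18, "dx": -4.63, "dy": 0.97, "dz": 0, "roll": 0}
    - {"jaw": -0.18, "dx": -4.63, "dy": 0.97, "dz": 0, "roll": 0}
    - {"jaw": -0.18, "dx": -4.63, "dy": 0.97, "dz": 0, "roll": 0}
    - {"jaw": -0.18, "dx": -4.63, "dy": 0.97, "dz": 0, "roll": 0}
    - {"jaw": -0.18, "dx": -4.63, "dy": 0.97, "dz": 0, "roll": 0}
    - {"jaw": -0.18, "dx": -4.63, "dy": 0.97, "dz": 0, "roll": 0}
    - {"jaw": -0.18, "dx": -4.63, "dy": 0.97, "dz": 0, "roll": -0.2}
    - {"jaw": -0.18, "dx": 0, "dy": 0, "dz": 4, "roll": 0}
    - {"jaw": -0.18, "dx": 0, "dy": 0, "dz": 4, "roll": 0}
    - {"jaw": -0.18, "dx": 0, "dy": 0, "dz": 0, "roll": 0}

```text
t: 36.75
eef_pos: [0.5206, -0.2515, 0.0665]
tcp_rot: [-179.3, -0.3, 86.7]
ft_force: [-0.3, 0.7, -1.3]
width: 0.406
grip_force: 0.0
```

Request:
apply_moves:
  targets:
    - {"jaw": -0.18, "dx": 0, "dy": 0, "dz": 0, "roll": 0}
    - {"jaw": -0.18, "dx": 0, "dy": 0, "dz": 0, "roll": 0}

```text
t: 36.95
eef_pos: [0.5259, -0.2559, 0.0748]
tcp_rot: [179.8, 0.1, 86.7]
ft_force: [-0.6, -0.0, 1.0]
width: 0.408
grip_force: 0.0
```

```bash
python3 - <<'E'
from h import *
i,_=load("r1"); print("tip",cast(i,(261.4,104.7),.033).round(4))
i,w=snap("wrist","p2"); go([.5234,-.2563,.0075],86.5)
print("expected tab px",proj(i,[.5234,-.2563,.015]))
for c,s,p in blobs(w,(0,0,30),(180,95,105),(220,100,300,300),300): print(c.round(1),s,cast(i,c,.015)[0].round(4))
cv2.imwrite("pics/p2_c.png",w[100:384,120:400])
E
```

```text
tip [[0.4674 0.2267 0.033 ]]
shift [-0.02 -0.29  6.76] roll 0.18071335784509301 at [ 0.526  -0.2561  0.0752] [1.7975e+02 1.0000e-01 8.6680e+01]
expected tab px [[257.28558781 214.95612285]]
[257.2 214.5] [ 241  193   35   45 1442] [ 0.5234 -0.256   0.015 ]
```

Request:
apply_moves:
  targets:
    - {"jaw": -0.18, "dx": 0, "dy": -0.28, "dz": 2, "roll": 0.1}
    - {"jaw": -0.18, "dx": 0, "dy": 0, "dz": 2, "roll": 0}
    - {"jaw": -0.18, "dx": 0, "dy": 0, "dz": 1, "roll": 0}
    - {"jaw": -0.18, "dx": 0, "dy": 0, "dz": 0, "roll": 0}
    - {"jaw": -0.18, "dx": 0, "dy": 0, "dz": 0, "roll": 0}

```text
t: 37.5
eef_pos: [0.5221, -0.2561, 0.024]
tcp_rot: [179.9, 0.0, 86.5]
ft_force: [0.5, 0.4, -0.2]
width: 0.408
grip_force: 0.0
```

```bash
python3 - <<'E'
from h import *
go([.5234,-.256,.0075],86.5)
E
```

```text
shift [0.02 0.13 1.65] roll 0.008714378893841968 at [ 0.5221 -0.2561  0.024 ] [1.7988e+02 5.0000e-02 8.6510e+01]
```

Request:
apply_moves:
  targets:
    - {"jaw": -0.18, "dx": 0, "dy": 0.12, "dz": 1.2, "roll": 0}
    - {"jaw": -0.18, "dx": 0, "dy": 0, "dz": 0.4, "roll": 0}
    - {"jaw": -0.18, "dx": 0, "dy": 0, "dz": 0, "roll": 0}
    - {"jaw": -0.18, "dx": 0, "dy": 0, "dz": 0, "roll": 0}

```text
t: 37.9
eef_pos: [0.5222, -0.2558, 0.0066]
tcp_rot: [-180.0, -0.0, 86.5]
ft_force: [-0.3, -0.0, 0.2]
width: 0.414
grip_force: 0.0
```

Request:
apply_moves:
  targets:
    - {"jaw": -1, "dx": 0, "dy": 0, "dz": 0, "roll": 0}
    - {"jaw": -1, "dx": 0, "dy": 0, "dz": 0, "roll": 0}
    - {"jaw": -1, "dx": 0, "dy": 0, "dz": 0, "roll": 0}
    - {"jaw": -1, "dx": 0, "dy": 0, "dz": 0, "roll": 0}
    - {"jaw": -1, "dx": 0, "dy": 0, "dz": 0, "roll": 0}
  squeeze: 70

```text
t: 38.4
eef_pos: [0.5226, -0.2561, 0.0073]
tcp_rot: [179.9, 0.0, 86.5]
ft_force: [-1.0, 0.4, 4.2]
width: 0.227
grip_force: 69.9
```

Request:
apply_moves:
  targets:
    - {"jaw": -1, "dx": 0, "dy": 0, "dz": -3, "roll": 0}
    - {"jaw": -1, "dx": 0, "dy": 0, "dz": -4, "roll": 0}
    - {"jaw": -1, "dx": 0, "dy": 0, "dz": -4, "roll": 0}
    - {"jaw": -1, "dx": 0, "dy": 0, "dz": -4, "roll": 0}
    - {"jaw": -1, "dx": 4.51, "dy": 0.26, "dz": 0, "roll": 0}
    - {"jaw": -1, "dx": 4.51, "dy": 0.26, "dz": 0, "roll": 0}
    - {"jaw": -1, "dx": 4.51, "dy": 0.26, "dz": 0, "roll": 0}
    - {"jaw": -1, "dx": 4.51, "dy": 0.26, "dz": 0, "roll": 0}
    - {"jaw": -1, "dx": 4.51, "dy": 0.26, "dz": 0, "roll": 0}
    - {"jaw": -1, "dx": 4.51, "dy": 0.26, "dz": 0, "roll": 0}
    - {"jaw": -1, "dx": 4.51, "dy": 0.26, "dz": 0, "roll": 0}
    - {"jaw": -1, "dx": 4.51, "dy": 0.26, "dz": 0, "roll": 0}

```text
t: 39.6
eef_pos: [0.5646, 0.1051, 0.1562]
tcp_rot: [-180.0, -0.0, 86.5]
ft_force: [1.3, -0.4, -0.8]
width: 0.234
grip_force: 69.3
```

Request:
apply_moves:
  targets:
    - {"jaw": -1, "dx": 4.51, "dy": 0.26, "dz": 0, "roll": 0}
    - {"jaw": -1, "dx": 4.51, "dy": 0.26, "dz": 0, "roll": 0}
    - {"jaw": -1, "dx": 0, "dy": 0, "dz": 2, "roll": 0}
    - {"jaw": -1, "dx": 0, "dy": 0, "dz": 3, "roll": 0}
    - {"jaw": -1, "dx": 0, "dy": 0, "dz": 0, "roll": 0}
    - {"jaw": -1, "dx": 0, "dy": 0, "dz": 0, "roll": 0}
    - {"jaw": -1, "dx": 0, "dy": 0, "dz": 0, "roll": 0}

```text
t: 40.3
eef_pos: [0.577, 0.1924, 0.1082]
tcp_rot: [179.9, -0.0, 86.4]
ft_force: [0.4, -0.5, 0.7]
width: 0.231
grip_force: 69.3
```

```bash
python3 - <<'E'
from h import *
i,w=snap("wrist","q2"); go([.5760,.1928,.0325],86.5)
g=cv2.cvtColor(w,cv2.COLOR_BGR2GRAY).astype(int)
print(g[225:250,260].tolist()); print(g[290:306,260].tolist())
E
```

```text
shift [ 0.01 -0.14  7.6 ] roll -0.067461081718875 at [0.5772 0.1925 0.1085] [ 1.7983e+02 -6.0000e-02  8.6430e+01]
[142, 141, 143, 140, 138, 142, 136, 144, 142, 141, 138, 112, 72, 53, 58, 56, 60, 59, 67, 78, 82, 83, 81, 82, 83]
[79, 81, 82, 86, 79, 77, 85, 82, 80, 77, 73, 118, 160, 183, 199, 204]
```

Request:
apply_moves:
  targets:
    - {"jaw": -1, "dx": 0, "dy": -0.1, "dz": 2.5, "roll": 0}
    - {"jaw": -1, "dx": 0, "dy": 0, "dz": 2.5, "roll": 0}
    - {"jaw": -1, "dx": 0, "dy": 0, "dz": 1.8, "roll": 0}
    - {"jaw": -1, "dx": 0, "dy": 0, "dz": 0.7, "roll": 0}
    - {"jaw": -1, "dx": 0, "dy": 0, "dz": 0, "roll": 0}
    - {"jaw": -1, "dx": 0, "dy": 0, "dz": 0, "roll": 0}

```text
t: 40.95
eef_pos: [0.5762, 0.193, 0.0332]
tcp_rot: [179.9, -0.1, 86.5]
ft_force: [-0.2, -0.1, -0.9]
width: 0.227
grip_force: 69.3
```

```bash
python3 - <<'E'
from h import *
go([.5760,.1928,.0325],86.5)
E
```

```text
shift [-0.02 -0.01  0.07] roll -0.03200765103420622 at [0.5762 0.193  0.0332] [ 1.7986e+02 -6.0000e-02  8.6470e+01]
```

Request:
apply_moves:
  targets:
    - {"jaw": -1, "dx": -0.5, "dy": 0, "dz": 0.05, "roll": 0}
    - {"jaw": -1, "dx": -0.5, "dy": 0, "dz": 0, "roll": 0}
    - {"jaw": -1, "dx": -0.5, "dy": 0, "dz": 0, "roll": 0}
    - {"jaw": -1, "dx": -0.5, "dy": 0, "dz": 0, "roll": 0}
    - {"jaw": -1, "dx": 0, "dy": 0, "dz": 0, "roll": 0}

```text
t: 41.45
eef_pos: [0.5738, 0.1712, 0.0315]
tcp_rot: [180.0, 0.0, 86.4]
ft_force: [0.9, -0.5, -0.0]
width: 0.232
grip_force: 69.3
```

Request:
apply_moves:
  targets:
    - {"jaw": -1, "dx": -0.5, "dy": 0, "dz": 0, "roll": 0}
    - {"jaw": -1, "dx": -0.5, "dy": 0, "dz": 0, "roll": 0}
    - {"jaw": -1, "dx": -0.5, "dy": 0, "dz": 0, "roll": 0}
    - {"jaw": -1, "dx": 0, "dy": 0, "dz": 0, "roll": 0}

```text
t: 41.85
eef_pos: [0.5729, 0.1563, 0.0313]
tcp_rot: [180.0, 0.1, 86.4]
ft_force: [-0.0, -0.2, -0.0]
width: 0.231
grip_force: 69.4
```

Request:
apply_moves:
  targets:
    - {"jaw": -1, "dx": -0.5, "dy": 0, "dz": 0, "roll": 0}
    - {"jaw": -1, "dx": -0.5, "dy": 0, "dz": 0, "roll": 0}
    - {"jaw": -1, "dx": -0.5, "dy": 0, "dz": 0, "roll": 0}
    - {"jaw": -1, "dx": 0, "dy": 0, "dz": 0, "roll": 0}

```text
t: 42.25
eef_pos: [0.5719, 0.1413, 0.0313]
tcp_rot: [180.0, 0.1, 86.4]
ft_force: [1.0, 1.2, -0.8]
width: 0.226
grip_force: 69.4
```

Request:
apply_moves:
  targets:
    - {"jaw": -1, "dx": -0.4, "dy": 0.05, "dz": -0.1, "roll": 0}
    - {"jaw": -1, "dx": -0.4, "dy": 0, "dz": 0, "roll": 0}
    - {"jaw": -1, "dx": -0.2, "dy": 0, "dz": 0, "roll": 0}
    - {"jaw": -1, "dx": 0, "dy": 0, "dz": 0, "roll": 0}

```text
t: 42.65
eef_pos: [0.5716, 0.1323, 0.0322]
tcp_rot: [-180.0, 0.0, 86.4]
ft_force: [0.9, 0.8, -0.7]
width: 0.23
grip_force: 69.3
```

Request:
apply_moves:
  targets:
    - {"jaw": -1, "dx": -0.3, "dy": 0, "dz": 0, "roll": 0}
    - {"jaw": -1, "dx": 0, "dy": 0, "dz": 0, "roll": 0}

```text
t: 42.85
eef_pos: [0.5714, 0.1295, 0.0322]
tcp_rot: [-180.0, 0.0, 86.5]
ft_force: [0.3, 0.2, -0.6]
width: 0.226
grip_force: 69.3
```

Request:
apply_moves:
  targets:
    - {"jaw": -1, "dx": -0.2, "dy": 0, "dz": 0, "roll": 0}
    - {"jaw": -1, "dx": 0, "dy": 0, "dz": 0, "roll": 0}

```text
t: 43.05
eef_pos: [0.5714, 0.1288, 0.0322]
tcp_rot: [180.0, -0.1, 86.5]
ft_force: [0.5, 2.1, -1.1]
width: 0.232
grip_force: 69.3
```

Request:
apply_moves:
  targets:
    - {"jaw": -1, "dx": -0.2, "dy": 0, "dz": 0, "roll": 0}
    - {"jaw": -1, "dx": -0.1, "dy": 0, "dz": 0, "roll": 0}
    - {"jaw": -1, "dx": 0, "dy": 0, "dz": 0, "roll": 0}

```text
t: 43.35
eef_pos: [0.5714, 0.1287, 0.0323]
tcp_rot: [180.0, -0.3, 86.6]
ft_force: [1.0, 5.3, -0.7]
width: 0.232
grip_force: 69.2
```

Request:
apply_moves:
  targets:
    - {"jaw": -0.35, "dx": 0, "dy": 0, "dz": 0, "roll": 0}
    - {"jaw": -0.35, "dx": 0, "dy": 0, "dz": 0, "roll": 0}
    - {"jaw": -0.35, "dx": 0, "dy": 0, "dz": 0, "roll": 0}
    - {"jaw": -0.35, "dx": 0, "dy": 0, "dz": 0, "roll": 0}
    - {"jaw": -0.35, "dx": 0, "dy": 0, "dz": -3, "roll": 0}
    - {"jaw": -0.35, "dx": 0, "dy": 0, "dz": -4.5, "roll": 0}
    - {"jaw": -0.35, "dx": 0, "dy": 0, "dz": -4.5, "roll": 0}
    - {"jaw": 0, "dx": -4.5, "dy": 0, "dz": -2, "roll": 0}
    - {"jaw": 0, "dx": 0, "dy": -3, "dz": -2, "roll": 0}
    - {"jaw": 0, "dx": 0, "dy": 0, "dz": 0, "roll": 0}
    - {"jaw": 0, "dx": 0, "dy": 0, "dz": 0, "roll": 0}

```text
t: 44.45
eef_pos: [0.5387, 0.0818, 0.1928]
tcp_rot: [179.9, -0.1, 86.5]
ft_force: [-0.4, 1.3, 0.1]
width: 0.503
grip_force: 0.0
```

```bash
python3 - <<'E'
from h import *
i,w=snap("wrist","r2"); go([.65,-.297,.13],86.5)
print("expected fork3, fork2",proj(i,[[.5695,.0860,.049],[.4694,.2621,.049],[.5673,.0501,.033],[.4672,.2262,.033]]).round(0))
cv2.imwrite("pics/r2_c.png",cv2.resize(w[0:300,110:510],(800,600)))
E
```

```text
shift [-37.18  13.43   6.18] roll 0.010603630734635772 at [0.5385 0.0823 0.192 ] [ 1.800e+02 -2.000e-02  8.651e+01]
expected fork3, fork2 [[296. 171.]
 [147. -62.]
 [293. 203.]
 [158.   0.]]
```

View pics/r2_c.png

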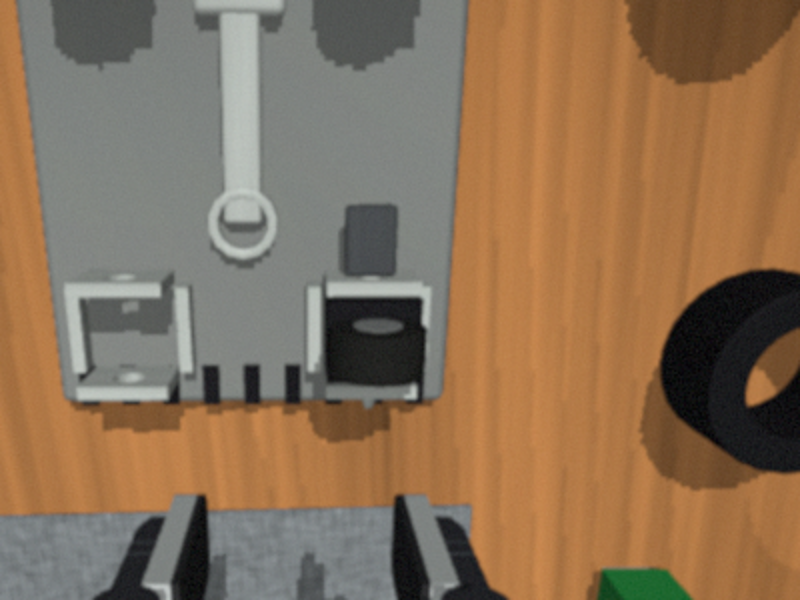

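Request:
apply_moves:
  targets:
    - {"jaw": 0.2, "dx": -4.13, "dy": 1.49, "dz": 0, "roll": 0}
    - {"jaw": 0.2, "dx": -4.13, "dy": 1.49, "dz": 0, "roll": 0}
    - {"jaw": 0.2, "dx": -4.13, "dy": 1.49, "dz": 0, "roll": 0}
    - {"jaw": 0.2, "dx": -4.13, "dy": 1.49, "dz": 0, "roll": 0}
    - {"jaw": 0.2, "dx": -4.13, "dy": 1.49, "dz": 0, "roll": 0}
    - {"jaw": 0.2, "dx": -4.13, "dy": 1.49, "dz": 0, "roll": 0}
    - {"jaw": 0.2, "dx": -4.13, "dy": 1.49, "dz": 0, "roll": 0}
    - {"jaw": 0.2, "dx": -4.13, "dy": 1.49, "dz": 0, "roll": 0}
    - {"jaw": 0.2, "dx": -4.13, "dy": 1.49, "dz": 0, "roll": 0}
    - {"jaw": 0.2, "dx": 0, "dy": 0, "dz": 3, "roll": 0}
    - {"jaw": 0.2, "dx": 0, "dy": 0, "dz": 0, "roll": 0}
    - {"jaw": 0.2, "dx": 0, "dy": 0, "dz": 0, "roll": 0}

```text
t: 45.7
eef_pos: [0.6496, -0.2953, 0.1597]
tcp_rot: [-179.8, -0.2, 86.6]
ft_force: [-0.5, 0.2, 1.3]
width: 0.601
grip_force: 0.0
```

```bash
python3 - <<'E'
from h import *
i,w=snap("wrist","k1"); go([.6505,-.2974,.0505],86.5)
print(proj(i,[.6505,-.2974,.062]))
for c,s,p in blobs(w,(0,70,10),(18,255,95),(200,100,330,300),150): print(c.round(1),s,cast(i,c,.062)[0].round(4))
E
```

```text
shift [-0.23  0.03 11.1 ] roll 0.13965711726419272 at [ 0.6504 -0.2953  0.1615] [-1.7995e+02 -9.0000e-02  8.6640e+01]
[[263.13370375 197.68813059]]
[210.8 288.9] [202 275  17  25 322] [ 0.6033 -0.3737  0.062 ]
[255.9 189.2] [ 248  150   16   80 1203] [ 0.6456 -0.2905  0.062 ]
```

Request:
apply_moves:
  targets:
    - {"jaw": 0.2, "dx": 0, "dy": -0.2, "dz": 4, "roll": 0}
    - {"jaw": 0.2, "dx": 0, "dy": 0, "dz": 3.5, "roll": 0}
    - {"jaw": 0.2, "dx": 0, "dy": 0, "dz": 2, "roll": 0}
    - {"jaw": 0.2, "dx": 0, "dy": 0, "dz": 1.5, "roll": 0}
    - {"jaw": 0.2, "dx": 0, "dy": 0, "dz": 0, "roll": 0}
    - {"jaw": -1, "dx": 0, "dy": 0, "dz": 0, "roll": 0}
    - {"jaw": -1, "dx": 0, "dy": 0, "dz": 0, "roll": 0}
    - {"jaw": -1, "dx": 0, "dy": 0, "dz": 0, "roll": 0}
    - {"jaw": -1, "dx": 0, "dy": 0, "dz": 0, "roll": 0}
    - {"jaw": -1, "dx": 0, "dy": 0, "dz": 0, "roll": 0}
  squeeze: 30

```text
t: 46.75
eef_pos: [0.6466, -0.2978, 0.0545]
tcp_rot: [-180.0, 0.0, 86.5]
ft_force: [-4.2, 2.2, 5.2]
width: 0.127
grip_force: 31.5
```

Request:
apply_moves:
  targets:
    - {"jaw": -1, "dx": 0, "dy": -1.5, "dz": 0, "roll": 0}
    - {"jaw": -1, "dx": 0, "dy": -1.5, "dz": 0, "roll": 0}
    - {"jaw": -1, "dx": 0, "dy": -1.5, "dz": 0, "roll": 0}
    - {"jaw": -1, "dx": 0, "dy": -1.5, "dz": 0, "roll": 0}
    - {"jaw": -1, "dx": 0, "dy": -1.5, "dz": 0, "roll": 0}
    - {"jaw": -1, "dx": 0, "dy": -1.5, "dz": 0, "roll": 0}
    - {"jaw": -1, "dx": 0, "dy": -1.5, "dz": 0, "roll": 0}
    - {"jaw": -1, "dx": 0, "dy": -1.5, "dz": 0, "roll": 0}
    - {"jaw": -1, "dx": 0, "dy": -1.5, "dz": 0, "roll": 0}
    - {"jaw": -1, "dx": 0, "dy": -1.5, "dz": 0, "roll": 0}
    - {"jaw": -1, "dx": 0, "dy": -1.5, "dz": 0, "roll": 0}
    - {"jaw": -1, "dx": 0, "dy": 0, "dz": 0, "roll": 0}

```text
t: 47.95
eef_pos: [0.4822, -0.2893, 0.0544]
tcp_rot: [179.9, 0.1, 86.4]
ft_force: [-1.7, -1.8, 6.1]
width: 0.124
grip_force: 31.5
```

Request:
apply_moves:
  targets:
    - {"jaw": -1, "dx": 0, "dy": -0.5, "dz": 0, "roll": 0}
    - {"jaw": -1, "dx": 0, "dy": -0.5, "dz": 0, "roll": 0}
    - {"jaw": -1, "dx": 0, "dy": -0.5, "dz": 0, "roll": 0}
    - {"jaw": -1, "dx": 0, "dy": 0, "dz": 0, "roll": 0}

```text
t: 48.35
eef_pos: [0.4694, -0.2887, 0.0543]
tcp_rot: [179.7, 0.2, 86.5]
ft_force: [-0.4, -2.7, 8.8]
width: 0.127
grip_force: 31.8
```

Request:
apply_moves:
  targets:
    - {"jaw": -1, "dx": 0, "dy": -0.3, "dz": 0, "roll": 0}
    - {"jaw": -1, "dx": 0, "dy": -0.2, "dz": 0, "roll": 0}
    - {"jaw": -1, "dx": 0, "dy": 0, "dz": 0, "roll": 0}

```text
t: 48.65
eef_pos: [0.4651, -0.2884, 0.0543]
tcp_rot: [179.7, 0.2, 86.5]
ft_force: [0.2, -3.4, 7.5]
width: 0.126
grip_force: 31.7
```

Request:
apply_moves:
  targets:
    - {"jaw": -1, "dx": 0, "dy": -0.3, "dz": 0, "roll": 0}
    - {"jaw": -1, "dx": 0, "dy": 0, "dz": 0, "roll": 0}

```text
t: 48.85
eef_pos: [0.4621, -0.2882, 0.0543]
tcp_rot: [179.7, 0.2, 86.5]
ft_force: [0.2, -2.8, 7.6]
width: 0.13
grip_force: 31.7
```

Request:
apply_moves:
  targets:
    - {"jaw": -1, "dx": 0, "dy": -0.2, "dz": 0, "roll": 0}
    - {"jaw": -1, "dx": 0, "dy": -0.2, "dz": 0, "roll": 0}
    - {"jaw": -1, "dx": 0, "dy": 0, "dz": 0, "roll": 0}

```text
t: 49.15
eef_pos: [0.4582, -0.2881, 0.0544]
tcp_rot: [179.7, 0.3, 86.5]
ft_force: [1.1, -3.1, 7.2]
width: 0.126
grip_force: 31.7
```

Request:
apply_moves:
  targets:
    - {"jaw": -1, "dx": 0, "dy": -0.3, "dz": 0, "roll": 0}
    - {"jaw": -1, "dx": 0, "dy": 0, "dz": 0, "roll": 0}

```text
t: 49.35
eef_pos: [0.4567, -0.288, 0.0544]
tcp_rot: [179.5, 0.3, 86.5]
ft_force: [4.2, -4.1, 4.3]
width: 0.129
grip_force: 31.3
```

Request:
apply_moves:
  targets:
    - {"jaw": -1, "dx": 0, "dy": -0.3, "dz": 0, "roll": 0}
    - {"jaw": -1, "dx": 0, "dy": 0, "dz": 0, "roll": 0}

```text
t: 49.55
eef_pos: [0.4567, -0.288, 0.0544]
tcp_rot: [179.2, 0.4, 86.6]
ft_force: [8.7, -5.5, -0.2]
width: 0.13
grip_force: 30.7
```

Request:
apply_moves:
  targets:
    - {"jaw": -1, "dx": 0, "dy": 0, "dz": 0, "roll": 0}
    - {"jaw": -1, "dx": 0, "dy": 0, "dz": 0, "roll": 0}
    - {"jaw": 0.1, "dx": 0, "dy": 0, "dz": 0, "roll": 0}
    - {"jaw": 0.1, "dx": 0, "dy": 0, "dz": 0, "roll": 0}
    - {"jaw": 0.1, "dx": 0, "dy": 0, "dz": 0, "roll": 0}
    - {"jaw": 0.1, "dx": 0, "dy": 0, "dz": 0, "roll": 0}
    - {"jaw": 0.1, "dx": 0, "dy": 0, "dz": -4, "roll": 0}
    - {"jaw": 0.1, "dx": 0, "dy": 0, "dz": -5, "roll": 0}
    - {"jaw": 0.1, "dx": 0, "dy": 0, "dz": -5, "roll": 0}
    - {"jaw": 0.1, "dx": 4, "dy": 3, "dz": -3, "roll": 0}
    - {"jaw": 0.1, "dx": 0, "dy": 0, "dz": 0, "roll": 0}
    - {"jaw": 0.1, "dx": 0, "dy": 0, "dz": 0, "roll": 0}

```text
t: 50.75
eef_pos: [0.4787, -0.2509, 0.2181]
tcp_rot: [180.0, -0.0, 86.7]
ft_force: [-0.9, -0.9, -0.1]
width: 0.546
grip_force: 0.0
```

```bash
python3 - <<'E'
from h import *
i,w=snap("wrist","e1"); si,s=snap("scene","e2")
print(telemetry.get_state()["eef_pos"])
cv2.imwrite("pics/e_c.png",np.hstack([cv2.resize(w[80:340,100:420],(400,325)),cv2.resize(s[90:290,170:380],(341,325))]))
E
```

```text
[ 0.47644923 -0.25242506  0.21691358]
```

View pics/e_c.png

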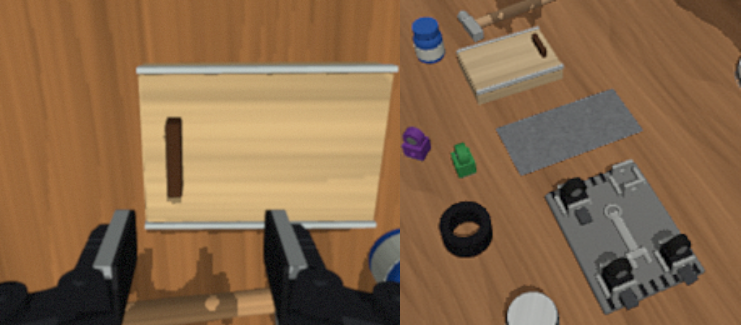

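The cover is fully shut, with its bar at crop px (174,157). Both casters are pinned in the panel at (574,192) and (677,250), the mat is empty and the bystanders are in place.

```bash
python3 -c "
from h import *
print(job.finish_job())"
```

```text
the job is handed in; nothing more can be done
None
```

I handed the job in with both loose casters pinned upright, in forks 2 and 3. The spare pin is in the box, the cover is fully shut, and the bystanders looked undisturbed in the last camera picture. The hand-in gave no verdict.

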